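Load and close the bench mixer

ROBOT

A 6-joint arm with a two-finger parallel gripper is mounted at the origin on the work surface. World frame = base frame: x ahead of the robot, y to its left, z up, the work surface at z = 0. Lengths are in m, angles in rad, forces in N, time in s.
With the tool pointing down it reaches from about 0.375 to 0.975 m from the base axis. Payload 3.8 kg.
Tool frame: the origin (TCP) lies midway between the tips of the shut fingers; the grasp point (between the pads) lies 19 mm behind it; z points along the fingers, y is the line along which they close (so a half turn about z gives the same grasp; the last joint's range is limited). The gripper opens to 85 mm and grips with 20 to 120 N. Pads are 22 mm wide; open, the fingers measure 114 mm over their backs; the gripper's body (76 mm by 85 mm) begins 54 mm behind the grasp point. The pads swing forward as they close: fully open they stand 13 mm farther back than shut.
Start: joints at [-1.209, 0.264, 1.604, -0, 1.274, -0.037], TCP at [0.262, -0.622, 0.231] pointing down, gripper open.
Joint ranges: [-2.63, 2.63], [-0.94, 2.18], [0.31, 2.57], [-1.31, 4.45], [0, 2.66], [-2.55, 2.55]. Speed limits (rad/s): [2.57, 2.57, 3.14, 3.14, 3.14, 3.14].

INTERFACE

Orientations are given as a rotation vector (axis times angle).
In Python, from workcell import bot, imaging gives the robot as it stands.
- The arm moves only by the tool step_arm, never from a script. Its argument "series" is a list of rows, each an object of numbers: "grip": the closure, from -1 (fully open) to 1 (shut); "x", "y", "z": the shift along the tool's x, y, z normalised to -1 to 1, where 1 is 500 mm; "ax", "ay", "az": the turn, a rotation vector about the tool's x, y, z normalised to -1 to 1, where 1 is 30 degrees. A call has 1 to 12 rows; each row is the pose to reach, as a shift and turn from the pose commanded when the call began, along the tool's axes at that moment; what a row does not reach only later rows make up. A row lasts 1/10 s, in which the tool goes at most 50 mm and 8.59 degrees, less where a joint would pass 70% of its speed; a pose out of reach is approached as far as the arm can. A call with a number of a shift or a turn outside -1 to 1 is refused whole. A call with a gripper value outside its range is refused whole. The fingers move at their own pace and stop on an object; "force" is the grip in N (left out, the last holds). Time passes only in rows, so rows that repeat a pose let the fingers close. It gives the time, the measured TCP pose, the force, the opening and the grip force at its end, in the units of the state.
- bot.read_state(): the state, without advancing time (a new reading comes with each control period).
- imaging.read_camera(name): name is "scene" or "top"; returns a dict with "img" (480x640x3 uint8, red, green, blue), "fx", "fy", "cx", "cy" (pixels), "k1" (the pictures are not rectified: a ray, as slopes to the right and down, at radius r is drawn at 1 + k1 r^2 times it, then the intrinsics apply), "R" (3x3) and "t" (3): a world point X has camera coordinates R X + t. Camera axes: x right, y down, z forward; pixel columns grow to the right and rows downward; lengths in m; the calibration is good to about 2 mm. A picture is of the moment at which its call begins. There is no depth.
- bot.finish_job(): hands the job in; it is judged then, once.
The state is a dict: "time": time; "q": joint angles; "joint_vel": joint speeds; "joint_torque": joint torques, N m; "tool_pos": TCP position; "tcp_rot": TCP orientation; "wrist_force": force on the tool from outside, world axes, zero at the start; "torque": the same for the moment, N m; "width": opening from 0.0 (shut) to 1.0 (fully open); "grip_force": force on a finger pad.
Only numpy, scipy, OpenCV 4.12 (cv2) and the standard library are available. Lean on these libraries where they do the work, as an engineer would, in place of code of your own. Each camera call takes 0.05 s, during which the arm holds its last target. There are 200 camera calls.

TASK

Get the bench mixer ready and start it. First push the green tube rack along its lane until it snaps fully home past the yellow spring clip; then slide the metal cover along its rails, under the raised red wing nut, until its slot is fully home on the centre stud; then spin the wing nut down clockwise until it is snug on the cover, and only after that press the green start button. Keep the rack and the cover seated and do not knock over or shift the bottles, boxes and other things around the mixer.

Things in the scene. Friction and masses are not known exactly. Their poses are not given: they have to be found in the camera images.
- mixer: white bench mixer fixed to the bench. Origin on the bench under the centre stud; y = sliding direction, z up; x -95..95, y -240..215 mm, dark deck at height 32. Two rails along y at x = +-80 (16 wide), y -68..215: tops at height 74 carry the cover, blue outer edges reach 84. Between them at y > 40 only the deck. A fixed blue rack fills the bay at x 46. Console 62 high at x 7..93, y -232..-97
- stud (a point): point on the axis of the steel centre stud at height 80, the height of the seated cover's top face. Stud diameter 14, its top at height 135 mm; axes as the mixer's
- bay (a point): where the centre of the green rack must end up: mixer x -46, y -25, height 51 mm; axes as the mixer's. The rack's lane is x -72..-20 (52 wide), from its open end at y -240 to an end stop 28 tall at y 25; its side walls stand 18 above the deck (the outer one becomes the rail beyond y -68)
- rack_mid (a point): centre (half-way up) of the loose green tube rack with white caps: 48 (x) x 100 (y) x 38 (z) mm, 0.18 kg. It stands on the deck in its lane near the open end, its y axis along the lane, and is to be pushed 135 to 165 mm towards +y of the mixer
- clip (a joint): yellow spring clip, a rounded nose in the inner wall of the lane: metres it is pushed back (0 = fully out). It yields in about 7 mm as the rack passes and springs out behind the rack's rear end when the rack is home; pushing past it takes roughly 3 to 10 N along the lane
- clip_nose (a point): foremost point of the yellow clip's nose (radius 20, 22 tall); fully out it is at mixer x -28, y -90, height 45 mm
- cover_mid (a point): centre of the top face of the loose blue-grey metal cover: plate 160 (x) x 130 (y) x 6 mm, 0.28 kg, flat on the rails, axes as the mixer's. A slot 20 wide runs from its -y edge to 7 mm past this centre; with the slot's end against the stud this point is on the stud axis. It is to slide 90 to 140 mm towards -y
- nut (a joint): angle of the red wing nut in rad: 0 = highest, grows as it is turned clockwise seen from above, limit 7.2. Quick thread: it sinks 2 mm per rad. With the cover under it the washer meets the cover at about 6.0 and it stops turning soon after; it holds where it is left. Turning it freely takes about 0.05 N m; about 0.15 N m makes it snug
- wing (a point): point half-way up one wing of the nut, 36 mm from the stud axis, its x axis pointing outwards along the wing. The nut has two opposite wings (each 8 thick, 24 tall, reaching 48 mm from the axis) on a hub of radius 12; this point is 18 mm above the washer's underside
- washer: steel washer, radius 20, 4 thick, captive under the wing nut on the stud, goes up and down with it without turning. Origin: centre of its underside, at height 92 mm when the nut is at 0, on the cover's top at height 80 when snug
- start (a joint): green start button on the console: metres pressed, 0 to 0.006; springs back; 5 N presses it fully
- start_top (a point): centre of the top of the green start button (radius 16), pressed straight down; at mixer x 45, y -135
- tips_blue: bystander, to be left alone: blue pipette-tip box with a clear lid, 85 x 120 x 67 mm; origin at the centre of its underside
- tips_green: bystander, to be left alone: green pipette-tip box with a white lid, 85 x 120 x 67 mm; origin at the centre of its underside
- bottle_a: bystander, to be left alone: white bottle, blue cap, diameter 48, height 105 mm; origin at the centre of its underside
- bottle_b: bystander, to be left alone: white bottle, green cap, diameter 48, height 105 mm; origin at the centre of its underside
- jar: bystander, to be left alone: amber jar, black cap, diameter 54, height 70 mm; origin at the centre of its underside
- timer: bystander, to be left alone: yellow bench timer, 55 x 75 x 22 mm; origin at the centre of its underside
- rack: the same green rack; origin at the centre of its underside
- cover: the same metal cover; origin at the centre of the plate's underside, 6 mm below its top. On its +y edge stands an orange push lip, 90 long (x), 8 thick, 14 high above the plate, its outer face (flush with the plate's edge) 65 mm from the centre

How it is judged:
By the outcome, as a careful person would: the job done as asked, in the order asked, and still so for the second after the job is handed in, with the robot touching nothing.
It also fails if it takes over 69 s, if anything falls off the work surface, if the arm or the gripper's body presses on something with over 40 N, if the wrist force passes 120 N, or if a joint passes its speed limit or range.

## Working session

There is one attempt and no reset: what is moved stays moved. The work goes in short steps, Python scripts to look and compute and a tool call to move; the robot and the scene stay as the last step left them, time stands still between calls to the robot, and variables do not carry over. Pictures are saved under pics/ and viewed, at most 10 in all, crops included, and the job is handed in when it is done.

Besides the shell and the picture viewer there is one more tool, called in YAML: its name, and indented under it one key for each argument. step_arm: Moves the arm, as the interface text tells. Scaled input: -1 to 1 covers 500 mm each way for a shift and 30 degrees each way for a turn. Its arguments: {"type":"object","properties":{"series":{"type":"array","items":{"type":"object","properties":{"grip":{"type":"number"},"x":{"type":"number","minimum":-1,"maximum":1},"y":{"type":"number","minimum":-1,"maximum":1},"z":{"type":"number","minimum":-1,"maximum":1},"ax":{"type":"number","minimum":-1,"maximum":1},"ay":{"type":"number","minimum":-1,"maximum":1},"az":{"type":"number","minimum":-1,"maximum":1}}}},"force":{"type":"number"}},"required":["series"]}

```bash
ls; mkdir -p pics; python3 - <<'E'
from workcell import bot, imaging
import cv2
for n in("scene","top"):
    c=imaging.read_camera(n); cv2.imwrite(f"pics/{n}0.png",c["img"][:,:,::-1])
    print({k:c[k] for k in c if k!="img"})
print(bot.read_state())
E
```

```text
pics
{'fx': 479.6259039036618, 'fy': 479.6259039036618, 'cx': 324.894129442084, 'cy': 243.14728099533332, 'k1': -0.048353502307596045, 'R': array([[ 0.45271586,  0.89136547, -0.02271452],
       [ 0.47374738, -0.26203699, -0.84077347],
       [-0.75538849,  0.36987054, -0.54091036]]), 't': array([-0.24047361, -0.20142125,  1.7274568 ])}
{'fx': 461.45724616393, 'fy': 461.45724616393, 'cx': 325.17440936369627, 'cy': 238.35122898422662, 'k1': -0.08219914338601342, 'R': array([[-0.02044171, -0.99974922,  0.00914523],
       [-0.99503209,  0.01945213, -0.09763585],
       [ 0.09743347, -0.01109564, -0.99518019]]), 't': array([0.01565302, 0.57068483, 1.11118399])}
{'time': 0.1, 'q': array([-1.20888530e+00,  2.64648556e-01,  1.60526979e+00,  7.36058532e-06,
        1.27371221e+00, -3.68824468e-02]), 'joint_vel': array([-0.00074553, -0.00386242, -0.00340938,  0.00029891, -0.00089983,
        0.0003167 ]), 'joint_torque': array([ 3.73553266e-04, -5.16707110e+01, -3.68590307e+01, -8.11646942e-05,
        6.30837225e-03,  1.11137015e-05]), 'tool_pos': array([ 0.26187795, -0.62139252,  0.23008878]), 'tcp_rot': array([-3.07737423e+00, -6.21878667e-01,  5.06711310e-04]), 'wrist_force': array([-0.42674173, -0.66616746,  0.06651038]), 'torque': array([-0.02383192, -0.04999573, -0.02910013]), 'grip_force': 0.0, 'width': 1.0017775759450553}
```

View pics/scene0.png

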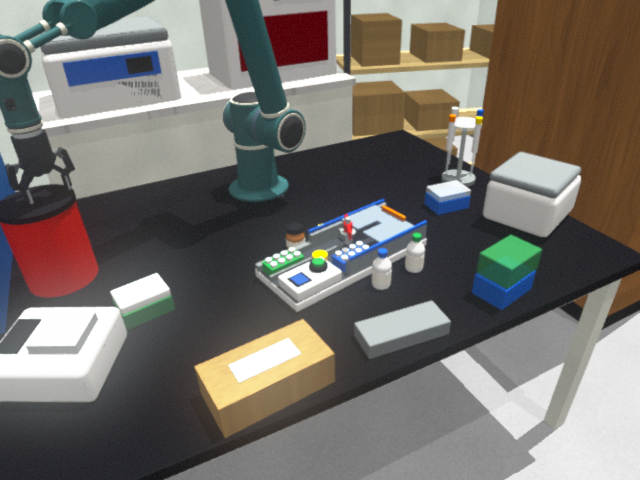

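View pics/top0.png

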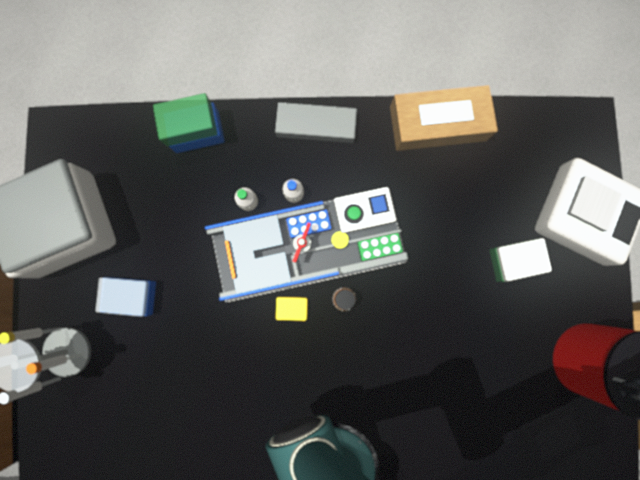

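The mixer is at top-view (205-408, 187-300). Its +y points left and slightly down in the image, and its +x points up. The rack is at (380,247), the nut at (301,243) and the start button at (354,213). I'll zoom in to get pixel positions.

```bash
python3 - <<'E'
import cv2
a=cv2.imread("pics/top0.png")[180:306,200:412]; cv2.imwrite("pics/topc.png",cv2.resize(a,(795,472),interpolation=cv2.INTER_CUBIC))
a=cv2.imread("pics/scene0.png")[190:310,245:440]; cv2.imwrite("pics/scenec.png",cv2.resize(a,(780,480),interpolation=cv2.INTER_CUBIC))
E
```

```text
(no output)
```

View pics/topc.png

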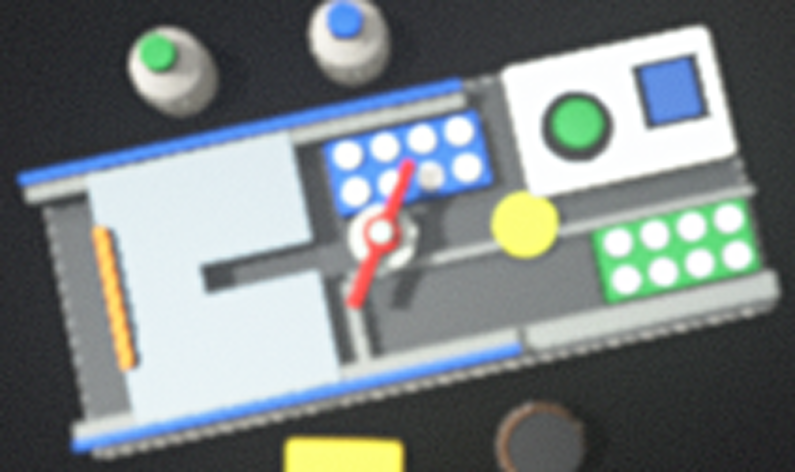

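View pics/scenec.png

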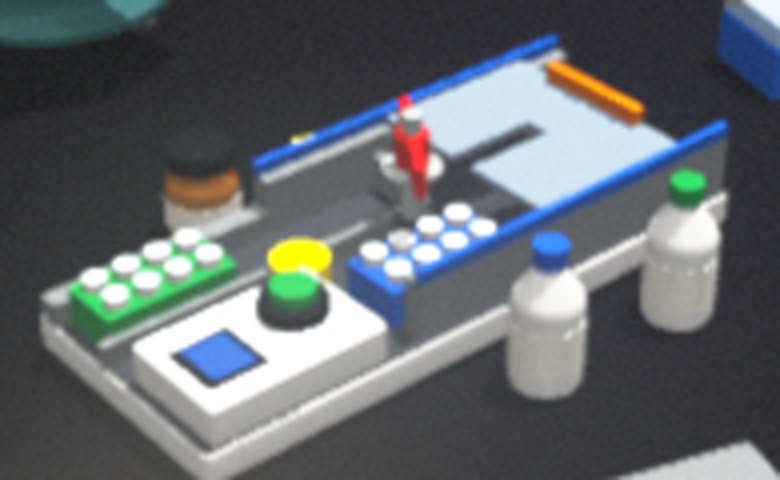

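```bash
cat > h.py <<'E'
import numpy as np, cv2
from scipy.optimize import least_squares
from workcell import bot, imaging
class Cam:
    def __init__(s,n): s.c=imaging.read_camera(n); c=s.c; s.R=c["R"]; s.t=c["t"]; s.img=c["img"]
    def proj(s,X):
        p=np.atleast_2d(X)@s.R.T+s.t; u=p[:,:2]/p[:,2:]; u=u*(1+s.c["k1"]*(u**2).sum(1,keepdims=True))
        return u*s.c["fx"]+[s.c["cx"],s.c["cy"]]
    def onplane(s,uv,z):
        d=(np.atleast_2d(uv)-[s.c["cx"],s.c["cy"]])/s.c["fx"]; u=d.copy()
        for _ in range(8): u=d/(1+s.c["k1"]*(u**2).sum(1,keepdims=True))
        r=np.c_[u,np.ones(len(u))]@s.R; o=-s.R.T@s.t
        return o+r*((z-o[2])/r[:,2:])
def W(P,M):  # mixer mm -> world m ; P=(x,y,yaw)
    M=np.atleast_2d(M)/1000.; c,s=np.cos(P[2]),np.sin(P[2])
    return np.c_[P[0]+c*M[:,0]-s*M[:,1],P[1]+s*M[:,0]+c*M[:,1],M[:,2]]
def inv(P,X):
    X=np.atleast_2d(X); d=X[:,:2]-P[:2]; c,s=np.cos(P[2]),np.sin(P[2])
    return 1000*np.c_[c*d[:,0]+s*d[:,1],-s*d[:,0]+c*d[:,1],X[:,2]]
E
cat > fit.py <<'E'
from h import *
T,S=Cam("top"),Cam("scene")
def tc(a): return (np.array(a,float)+.5)/3.75-.5+[200,180]
def sc(a): return (np.array(a,float)+.5)/4-.5+[245,190]
t=[((18,177),(88,215,84)),((462,79),(88,-68,84)),((521,353),(-88,-68,84)),((72,451),(-88,215,84)),((501,69),(93,-97,62)),((710,25),(93,-232,62)),((739,157),(7,-232,62)),((535,197),(7,-97,62)),((381,232),(0,0,135)),((525,224),(-8,-90,56))]
s=[((412,113),(0,0,135)),((212,426),(93,-232,62)),((133,349),(7,-232,62)),((388,328),(93,-97,62)),((728,124),(88,215,84)),((254,160),(-88,-68,84)),((556,38),(-88,215,84))]
tu,tm=tc([a for a,_ in t]),[b for _,b in t]; su,sm=sc([a for a,_ in s]),[b for _,b in s]
f=lambda P:np.r_[(T.proj(W(P,tm))-tu).ravel(),(S.proj(W(P,sm))-su).ravel()]
r=least_squares(f,[0.6,0,0.15],loss="soft_l1"); P=r.x; print(P,np.round(f(P).reshape(-1,2),1).tolist())
np.save("P.npy",P)
q=lambda a,z:np.round(inv(P,T.onplane(tc(a),z/1000)),1).tolist()
print("rack",q([(595,233),(748,200),(762,268),(608,302)],70))
print("lip",q([(93,228),(122,370)],94),"edge",q([(294,133),(340,378)],80))
print("wing",q([(408,162),(354,305)],122))
print("button",q([(577,122)],75))
for n,m in dict(rackstart=(-46,-240,70),bay=(-46,-25,51),stud=(0,0,135),btn=(45,-135,75)).items(): print(n,W(P,m).round(4))
E
python3 fit.py
```

```text
[0.55527811 0.05869708 0.19488512] [[1.1, -0.7], [-0.2, 0.1], [0.2, -0.1], [1.0, -0.4], [0.7, -0.1], [-0.9, 0.1], [-0.5, -0.8], [-0.7, 0.3], [0.1, -0.4], [0.4, 0.0], [0.2, -0.4], [0.1, -4.2], [-0.5, -1.9], [0.6, -1.6], [0.4, -0.0], [-0.3, -0.1], [-0.6, -0.8]]
rack [[-23.9, -130.4, 70.0], [-24.1, -230.4, 70.0], [-68.3, -229.2, 70.0], [-68.4, -128.8, 70.0]]
lip [[43.7, 175.7, 94.0], [-46.3, 175.2, 94.0]] edge [[77.6, 42.3, 80.0], [-79.3, 45.8, 80.0]]
wing [[38.6, -24.1, 122.0], [-39.2, 25.8, 122.0]]
button [[47.2, -134.3, 75.0]]
rackstart [[ 0.5566 -0.1857  0.07  ]]
bay [[0.515  0.0253 0.051 ]]
stud [[0.5553 0.0587 0.135 ]]
btn [[ 0.6256 -0.065   0.075 ]]
```

```bash
cat >> h.py <<'E'
from scipy.spatial.transform import Rotation as Ro
P=None
def goto(*tg):
    """targets: (mixer x,y,z mm, tool-x yaw rel. mixer x, deg) -> normalised shift/turn, from the current pose"""
    P=np.load("P.npy"); s=bot.read_state(); R0=Ro.from_rotvec(s["tcp_rot"]); now=inv(P,s["tool_pos"])[0]
    x=R0.as_matrix()[:,0]; yaw=np.degrees(np.arctan2(x[1],x[0])-P[2])
    print("t",round(s["time"],2),"tcp mixer",now.round(1),"yaw",round(yaw,1),"q6",s["q"][5].round(2),"F",inv([0,0,P[2]],s["wrist_force"])[0][:2].round(0)/1000,s["wrist_force"][2].round(1),"Mz",s["torque"][2].round(3),"w",round(s["width"],2))
    for t in tg:
        d=R0.inv().apply(W(P,t[:3])[0]-s["tool_pos"])/0.5
        Rt=Ro.from_euler("z",P[2]+np.radians(t[3]))*Ro.from_euler("x",np.pi)
        print(t,"xyz",d.round(4),"a",(np.degrees((R0.inv()*Rt).as_rotvec())/30).round(3))
E
python3 -c "
from h import *
goto((-47,-280,230,0),(-47,-280,46,0))"
```

```text
t 0.2 tcp mixer [-419.5 -610.6  230.4] yaw 11.7 q6 -0.04 F [-0.477 -0.13 ] 0.6 Mz -0.007 w 1.0
(-47, -280, 230, 0) xyz [ 0.8635 -0.4966  0.0016] a [-0.003  0.     0.389]
(-47, -280, 46, 0) xyz [ 0.8635 -0.4961  0.3696] a [-0.003  0.     0.389]
```

step_arm:
  series:
    - {"x": 0.863,"y": -0.496,"z": 0,"az": 0.389,"grip": 1}
    - {"x": 0.863,"y": -0.496,"z": 0,"az": 0.389,"grip": 1}
    - {"x": 0.863,"y": -0.496,"z": 0,"az": 0.389,"grip": 1}
    - {"x": 0.863,"y": -0.496,"z": 0,"az": 0.389,"grip": 1}
    - {"x": 0.863,"y": -0.496,"z": 0,"az": 0.389,"grip": 1}
    - {"x": 0.863,"y": -0.496,"z": 0,"az": 0.389,"grip": 1}
    - {"x": 0.863,"y": -0.496,"z": 0,"az": 0.389,"grip": 1}
    - {"x": 0.863,"y": -0.496,"z": 0,"az": 0.389,"grip": 1}
    - {"x": 0.863,"y": -0.496,"z": 0,"az": 0.389,"grip": 1}
    - {"x": 0.863,"y": -0.496,"z": 0,"az": 0.389,"grip": 1}
    - {"x": 0.863,"y": -0.496,"z": 0,"az": 0.389,"grip": 1}
    - {"x": 0.863,"y": -0.496,"z": 0,"az": 0.389,"grip": 1}

```text
validation failed for argument at $.se...
```

```bash
python3 -c "
from h import *
goto((-47,-280,230,0),(-47,-280,46,0))"
```

```text
t 0.2 tcp mixer [-419.5 -610.6  230.4] yaw 11.7 q6 -0.04 F [-0.477 -0.13 ] 0.6 Mz -0.007 w 1.0
(-47, -280, 230, 0) xyz [ 0.8635 -0.4966  0.0016] a [-0.003  0.     0.389]
(-47, -280, 46, 0) xyz [ 0.8635 -0.4961  0.3696] a [-0.003  0.     0.389]
```

step_arm:
  series:
    - {"x": 0.1,"y": -0.05,"z": 0.0,"ax": 0.0,"ay": 0.0,"az": 0.05,"grip": 1.0}

```text
time: 0.3
tool_pos: [0.2917, -0.5872, 0.2307]
tcp_rot: [3.087, 0.573, -0.003]
wrist_force: [1.4, -0.3, 0.6]
width: 0.86
grip_force: 0.0
```

```bash
python3 -c "
from h import *
goto((-47,-280,230,0),(-47,-280,46,0))"
```

```text
t 0.3 tcp mixer [-383.7 -582.6  230.7] yaw 9.8 q6 0.06 F [ 1.358 -0.538] 0.6 Mz -0.078 w 0.86
(-47, -280, 230, 0) xyz [ 0.7669 -0.4812 -0.0011] a [0.003 0.004 0.328]
(-47, -280, 46, 0) xyz [ 0.7677 -0.4817  0.3669] a [0.003 0.004 0.328]
```

step_arm:
  series:
    - {"x": 0.767,"y": -0.481,"z": 0.0,"ax": 0.0,"ay": 0.0,"az": 0.33,"grip": 1.0}
    - {"x": 0.767,"y": -0.481,"z": 0.0,"ax": 0.0,"ay": 0.0,"az": 0.33,"grip": 1.0}
    - {"x": 0.767,"y": -0.481,"z": 0.0,"ax": 0.0,"ay": 0.0,"az": 0.33,"grip": 1.0}
    - {"x": 0.767,"y": -0.481,"z": 0.0,"ax": 0.0,"ay": 0.0,"az": 0.33,"grip": 1.0}
    - {"x": 0.767,"y": -0.481,"z": 0.0,"ax": 0.0,"ay": 0.0,"az": 0.33,"grip": 1.0}
    - {"x": 0.767,"y": -0.481,"z": 0.0,"ax": 0.0,"ay": 0.0,"az": 0.33,"grip": 1.0}
    - {"x": 0.767,"y": -0.481,"z": 0.0,"ax": 0.0,"ay": 0.0,"az": 0.33,"grip": 1.0}
    - {"x": 0.767,"y": -0.481,"z": 0.0,"ax": 0.0,"ay": 0.0,"az": 0.33,"grip": 1.0}
    - {"x": 0.767,"y": -0.481,"z": 0.0,"ax": 0.0,"ay": 0.0,"az": 0.33,"grip": 1.0}
    - {"x": 0.767,"y": -0.481,"z": 0.0,"ax": 0.0,"ay": 0.0,"az": 0.33,"grip": 1.0}
    - {"x": 0.767,"y": -0.481,"z": 0.0,"ax": 0.0,"ay": 0.0,"az": 0.33,"grip": 1.0}
    - {"x": 0.767,"y": -0.481,"z": 0.0,"ax": 0.0,"ay": 0.0,"az": 0.33,"grip": 1.0}

```text
time: 1.5
tool_pos: [0.5636, -0.2211, 0.231]
tcp_rot: [3.126, 0.313, -0.002]
wrist_force: [-0.8, 0.5, 0.7]
width: -0.002
grip_force: 0.0
```

```bash
python3 -c "
from h import *
goto((-47,-280,120,0),(-47,-280,46,0))"
```

```text
t 1.5 tcp mixer [ -46.  -276.1  231. ] yaw 0.3 q6 0.96 F [-0.705  0.626] 0.7 Mz -0.003 w -0.0
(-47, -280, 120, 0) xyz [-0.0018  0.0078  0.222 ] a [0.    0.002 0.009]
(-47, -280, 46, 0) xyz [-0.0017  0.0077  0.37  ] a [0.    0.002 0.009]
```

step_arm:
  series:
    - {"x": -0.002,"y": 0.008,"z": 0.1,"ax": 0.0,"ay": 0.0,"az": 0.009,"grip": 1.0}
    - {"x": -0.002,"y": 0.008,"z": 0.2,"ax": 0.0,"ay": 0.0,"az": 0.009,"grip": 1.0}
    - {"x": -0.002,"y": 0.008,"z": 0.28,"ax": 0.0,"ay": 0.0,"az": 0.009,"grip": 1.0}
    - {"x": -0.002,"y": 0.008,"z": 0.34,"ax": 0.0,"ay": 0.0,"az": 0.009,"grip": 1.0}
    - {"x": -0.002,"y": 0.008,"z": 0.37,"ax": 0.0,"ay": 0.0,"az": 0.009,"grip": 1.0}
    - {"x": -0.002,"y": 0.008,"z": 0.37,"ax": 0.0,"ay": 0.0,"az": 0.009,"grip": 1.0}

```text
time: 2.1
tool_pos: [0.5613, -0.2251, 0.0438]
tcp_rot: [-3.125, -0.302, 0.007]
wrist_force: [-0.2, 0.1, 0.4]
width: 0.001
grip_force: 0.0
```

```bash
python3 - <<'E'
from h import *
goto((-47,-250,46,0),(-47,-150,46,0),(-47,-90,46,0))
P=np.load("P.npy")
for n in ("top","scene"):
    T=Cam(n); u=T.proj(W(P,(-47,-250,50)))[0].astype(int); a=T.img[u[1]-45:u[1]+45,u[0]-65:u[0]+65][:,:,::-1]
    cv2.imwrite("pics/%s1.png"%n,a)
a=np.hstack([cv2.resize(cv2.imread("pics/%s1.png"%n),(390,270),interpolation=3) for n in("top","scene")]); cv2.imwrite("pics/b1.png",a)
E
```

```text
t 2.1 tcp mixer [ -49.  -279.6   43.8] yaw -0.1 q6 0.96 F [-0.206  0.165] 0.4 Mz -0.042 w 0.0
(-47, -250, 46, 0) xyz [ 0.0039 -0.0591 -0.0043] a [-0.006  0.008 -0.004]
(-47, -150, 46, 0) xyz [ 0.0035 -0.2591 -0.0038] a [-0.006  0.008 -0.004]
(-47, -90, 46, 0) xyz [ 0.0033 -0.3791 -0.0034] a [-0.006  0.008 -0.004]
```

View pics/b1.png

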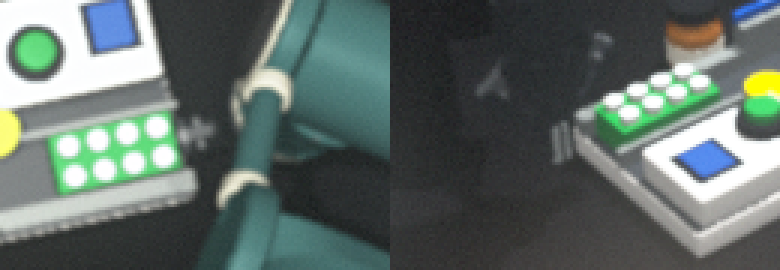

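The closed fingers are at top (200,132), centred behind the rack's rear edge at (173,142). I'll start pushing.

step_arm:
  series:
    - {"x": 0.003,"y": -0.04,"z": -0.003,"ax": 0.0,"ay": 0.0,"az": 0.0,"grip": 1.0}
    - {"x": 0.003,"y": -0.06,"z": -0.003,"ax": 0.0,"ay": 0.0,"az": 0.0,"grip": 1.0}
    - {"x": 0.003,"y": -0.08,"z": -0.003,"ax": 0.0,"ay": 0.0,"az": 0.0,"grip": 1.0}
    - {"x": 0.003,"y": -0.1,"z": -0.003,"ax": 0.0,"ay": 0.0,"az": 0.0,"grip": 1.0}
    - {"x": 0.003,"y": -0.12,"z": -0.003,"ax": 0.0,"ay": 0.0,"az": 0.0,"grip": 1.0}
    - {"x": 0.003,"y": -0.14,"z": -0.003,"ax": 0.0,"ay": 0.0,"az": 0.0,"grip": 1.0}
    - {"x": 0.003,"y": -0.16,"z": -0.003,"ax": 0.0,"ay": 0.0,"az": 0.0,"grip": 1.0}
    - {"x": 0.003,"y": -0.18,"z": -0.003,"ax": 0.0,"ay": 0.0,"az": 0.0,"grip": 1.0}
    - {"x": 0.003,"y": -0.2,"z": -0.003,"ax": 0.0,"ay": 0.0,"az": 0.0,"grip": 1.0}
    - {"x": 0.003,"y": -0.22,"z": -0.003,"ax": 0.0,"ay": 0.0,"az": 0.0,"grip": 1.0}

```text
time: 3.2
tool_pos: [0.5449, -0.1168, 0.0486]
tcp_rot: [3.124, 0.307, 0.002]
wrist_force: [0.5, -6.4, 4.3]
width: -0.002
grip_force: 2.9
```

```bash
cat >> h.py <<'E'
def green():
    """mean mixer y of green rack top pixels (z=70) and its extent"""
    P=np.load("P.npy"); T=Cam("top"); h=cv2.cvtColor(T.img,cv2.COLOR_RGB2HSV)
    m=cv2.inRange(h,(45,110,60),(80,255,255)); v,u=np.nonzero(m); p=inv(P,T.onplane(np.c_[u,v],.07))
    k=(abs(p[:,0]+46)<32)&(p[:,1]>-250)&(p[:,1]<60); p=p[k]; print("green n",len(p),"y",np.percentile(p[:,1],[1,99]).round(1),"x",np.percentile(p[:,0],[1,99]).round(1)); return T
E
python3 -c "
from h import *
green();goto((-47,-110,46,0),(-47,-90,46,0))"
```

```text
green n 177 y [-134.9  -55.5] x [-70.1 -23.9]
t 3.25 tcp mixer [ -44.5 -168.4   48.2] yaw 0.0 q6 1.12 F [ 0.754 -2.665] 1.8 Mz -0.015 w -0.0
(-47, -110, 46, 0) xyz [-0.0048 -0.1169  0.0044] a [ 0.001 -0.001  0.002]
(-47, -90, 46, 0) xyz [-0.0048 -0.1569  0.0044] a [ 0.001 -0.001  0.002]
```

step_arm:
  series:
    - {"x": -0.004,"y": -0.02,"z": 0.004,"ax": 0.0,"ay": 0.0,"az": 0.0,"grip": 1.0}
    - {"x": -0.004,"y": -0.04,"z": 0.004,"ax": 0.0,"ay": 0.0,"az": 0.0,"grip": 1.0}
    - {"x": -0.004,"y": -0.06,"z": 0.004,"ax": 0.0,"ay": 0.0,"az": 0.0,"grip": 1.0}
    - {"x": -0.004,"y": -0.08,"z": 0.004,"ax": 0.0,"ay": 0.0,"az": 0.0,"grip": 1.0}
    - {"x": -0.004,"y": -0.1,"z": 0.004,"ax": 0.0,"ay": 0.0,"az": 0.0,"grip": 1.0}
    - {"x": -0.004,"y": -0.12,"z": 0.004,"ax": 0.0,"ay": 0.0,"az": 0.0,"grip": 1.0}
    - {"x": -0.004,"y": -0.135,"z": 0.004,"ax": 0.0,"ay": 0.0,"az": 0.0,"grip": 1.0}
    - {"x": -0.004,"y": -0.145,"z": 0.004,"ax": 0.0,"ay": 0.0,"az": 0.0,"grip": 1.0}
    - {"x": -0.004,"y": -0.15,"z": 0.004,"ax": 0.0,"ay": 0.0,"az": 0.0,"grip": 1.0}
    - {"x": -0.004,"y": -0.155,"z": 0.004,"ax": 0.0,"ay": 0.0,"az": 0.0,"grip": 1.0}

```text
time: 4.25
tool_pos: [0.5278, -0.0406, 0.0461]
tcp_rot: [3.126, 0.306, 0.002]
wrist_force: [1.4, -3.2, 3.3]
width: -0.001
grip_force: 1.8
```

```bash
python3 -c "
from h import *
green();goto((-47,-86,46,0))"
```

```text
green n 90 y [-52.5  22.1] x [-69.6 -26.9]
t 4.3 tcp mixer [-46.6 -91.6  45.8] yaw 0.0 q6 1.25 F [ 2.147 -1.922] 0.9 Mz -0.048 w 0.0
(-47, -86, 46, 0) xyz [-0.0009 -0.0113 -0.0004] a [-0.001 -0.001  0.   ]
```

step_arm:
  series:
    - {"x": -0.001,"y": -0.004,"z": 0.0,"ax": 0.0,"ay": 0.0,"az": 0.0,"grip": 1.0}
    - {"x": -0.001,"y": -0.007,"z": 0.0,"ax": 0.0,"ay": 0.0,"az": 0.0,"grip": 1.0}
    - {"x": -0.001,"y": -0.01,"z": 0.0,"ax": 0.0,"ay": 0.0,"az": 0.0,"grip": 1.0}

```text
time: 4.6
tool_pos: [0.5262, -0.038, 0.0457]
tcp_rot: [3.122, 0.308, 0.001]
wrist_force: [3.1, -15.4, 0.9]
width: -0.003
grip_force: 7.8
```

```bash
python3 -c "
from h import *
green();goto((-47,-86,46,0))"
```

```text
green n 87 y [-57.1  23. ] x [-69.6 -27.1]
t 4.65 tcp mixer [-47.2 -89.3  45.8] yaw 0.1 q6 1.26 F [  0.684 -12.075] 0.2 Mz 0.029 w 0.0
(-47, -86, 46, 0) xyz [ 0.0004 -0.0067 -0.0005] a [ 0.008 -0.001  0.004]
```

step_arm:
  series:
    - {"x": 0.0,"y": -0.003,"z": 0.0,"ax": 0.0,"ay": 0.0,"az": 0.0,"grip": 1.0}
    - {"x": 0.0,"y": -0.003,"z": 0.0,"ax": 0.0,"ay": 0.0,"az": 0.0,"grip": 1.0}

```text
time: 4.85
tool_pos: [0.5262, -0.038, 0.0459]
tcp_rot: [3.12, 0.309, 0.002]
wrist_force: [3.4, -16.6, -0.7]
width: 0.004
grip_force: 8.5
```

```bash
python3 -c "
from h import *
goto((-47,-110,46,0),(-47,-150,46,0),(-47,-150,200,0))"
```

```text
t 4.85 tcp mixer [-47.2 -89.2  45.9] yaw 0.1 q6 1.26 F [  0.106 -16.991] -0.7 Mz 0.007 w 0.0
(-47, -110, 46, 0) xyz [0.0003 0.0416 0.    ] a [ 0.012 -0.001  0.004]
(-47, -150, 46, 0) xyz [1.000e-04 1.216e-01 5.000e-04] a [ 0.012 -0.001  0.004]
(-47, -150, 200, 0) xyz [ 3.000e-04  1.235e-01 -3.075e-01] a [ 0.012 -0.001  0.004]
```

step_arm:
  series:
    - {"x": 0.0,"y": 0.05,"z": 0.0,"ax": 0.0,"ay": 0.0,"az": 0.0,"grip": 1.0}
    - {"x": 0.0,"y": 0.08,"z": -0.08,"ax": 0.0,"ay": 0.0,"az": 0.0,"grip": 1.0}
    - {"x": 0.0,"y": 0.08,"z": -0.17,"ax": 0.0,"ay": 0.0,"az": 0.0,"grip": 1.0}
    - {"x": 0.0,"y": 0.08,"z": -0.26,"ax": 0.0,"ay": 0.0,"az": 0.0,"grip": 1.0}
    - {"x": 0.0,"y": 0.08,"z": -0.31,"ax": 0.0,"ay": 0.0,"az": 0.0,"grip": 1.0}
    - {"x": 0.095,"y": -0.6,"z": -0.31,"ax": 0.0,"ay": 0.0,"az": 0.0,"grip": 1.0}
    - {"x": 0.095,"y": -0.6,"z": -0.31,"ax": 0.0,"ay": 0.0,"az": 0.0,"grip": 1.0}
    - {"x": 0.095,"y": -0.6,"z": -0.31,"ax": 0.0,"ay": 0.0,"az": 0.0,"grip": 1.0}
    - {"x": 0.095,"y": -0.6,"z": -0.31,"ax": 0.0,"ay": 0.0,"az": 0.0,"grip": 1.0}
    - {"x": 0.095,"y": -0.6,"z": -0.31,"ax": 0.0,"ay": 0.0,"az": 0.0,"grip": 1.0}
    - {"x": 0.095,"y": -0.6,"z": -0.31,"ax": 0.0,"ay": 0.0,"az": 0.0,"grip": 1.0}
    - {"x": 0.095,"y": -0.6,"z": -0.31,"ax": 0.0,"ay": 0.0,"az": 0.0,"grip": 1.0}

```text
time: 6.05
tool_pos: [0.5114, 0.2714, 0.1993]
tcp_rot: [-3.127, -0.307, 0.007]
wrist_force: [0.7, -0.4, 0.1]
width: -0.001
grip_force: 0.0
```

```bash
python3 -c "
from h import *
goto((0,212,200,0),(0,212,78,0))"
```

```text
t 6.05 tcp mixer [ -1.8 217.2 199.3] yaw 0.1 q6 1.82 F [ 0.607 -0.54 ] 0.1 Mz 0.035 w -0.0
(0, 212, 200, 0) xyz [ 0.0036  0.0104 -0.0015] a [-0.001  0.008  0.002]
(0, 212, 78, 0) xyz [0.0046 0.0105 0.2425] a [-0.001  0.008  0.002]
```

step_arm:
  series:
    - {"x": 0.003,"y": 0.01,"z": 0.08,"ax": 0.0,"ay": 0.0,"az": 0.0,"grip": 1.0}
    - {"x": 0.003,"y": 0.01,"z": 0.16,"ax": 0.0,"ay": 0.0,"az": 0.0,"grip": 1.0}
    - {"x": 0.003,"y": 0.01,"z": 0.22,"ax": 0.0,"ay": 0.0,"az": 0.0,"grip": 1.0}
    - {"x": 0.003,"y": 0.01,"z": 0.243,"ax": 0.0,"ay": 0.0,"az": 0.0,"grip": 1.0}
    - {"x": 0.003,"y": 0.03,"z": 0.243,"ax": 0.0,"ay": 0.0,"az": 0.0,"grip": 1.0}
    - {"x": 0.003,"y": 0.05,"z": 0.243,"ax": 0.0,"ay": 0.0,"az": 0.0,"grip": 1.0}
    - {"x": 0.003,"y": 0.07,"z": 0.243,"ax": 0.0,"ay": 0.0,"az": 0.0,"grip": 1.0}
    - {"x": 0.003,"y": 0.085,"z": 0.243,"ax": 0.0,"ay": 0.0,"az": 0.0,"grip": 1.0}
    - {"x": 0.003,"y": 0.1,"z": 0.243,"ax": 0.0,"ay": 0.0,"az": 0.0,"grip": 1.0}

```text
time: 6.95
tool_pos: [0.5266, 0.2203, 0.0813]
tcp_rot: [-3.125, -0.304, -0.005]
wrist_force: [-1.1, 3.2, 2.6]
width: -0.002
grip_force: 2.0
```

```bash
python3 -c "
from h import *
goto((0,100,77,0),(0,79,77,0))"
```

```text
t 6.95 tcp mixer [  3.2 164.1  81.3] yaw -0.1 q6 1.73 F [-0.484  3.363] 2.6 Mz 0.025 w -0.0
(0, 100, 77, 0) xyz [-0.0062  0.1281  0.0083] a [-0.003 -0.007 -0.002]
(0, 79, 77, 0) xyz [-0.0062  0.1701  0.0082] a [-0.003 -0.007 -0.002]
```

step_arm:
  series:
    - {"x": -0.005,"y": 0.02,"z": 0.004,"ax": 0.0,"ay": 0.0,"az": 0.0,"grip": 1.0}
    - {"x": -0.006,"y": 0.04,"z": 0.006,"ax": 0.0,"ay": 0.0,"az": 0.0,"grip": 1.0}
    - {"x": -0.006,"y": 0.06,"z": 0.006,"ax": 0.0,"ay": 0.0,"az": 0.0,"grip": 1.0}
    - {"x": -0.006,"y": 0.08,"z": 0.006,"ax": 0.0,"ay": 0.0,"az": 0.0,"grip": 1.0}
    - {"x": -0.006,"y": 0.1,"z": 0.006,"ax": 0.0,"ay": 0.0,"az": 0.0,"grip": 1.0}
    - {"x": -0.006,"y": 0.12,"z": 0.006,"ax": 0.0,"ay": 0.0,"az": 0.0,"grip": 1.0}
    - {"x": -0.006,"y": 0.14,"z": 0.006,"ax": 0.0,"ay": 0.0,"az": 0.0,"grip": 1.0}
    - {"x": -0.006,"y": 0.15,"z": 0.006,"ax": 0.0,"ay": 0.0,"az": 0.0,"grip": 1.0}
    - {"x": -0.006,"y": 0.157,"z": 0.006,"ax": 0.0,"ay": 0.0,"az": 0.0,"grip": 1.0}

```text
time: 7.85
tool_pos: [0.5377, 0.1424, 0.0766]
tcp_rot: [-3.126, -0.305, -0.001]
wrist_force: [0.1, 5.7, 4.7]
width: 0.001
grip_force: 2.8
```

```bash
python3 -c "
from h import *
goto((0,79,78,0))"
```

```text
t 7.85 tcp mixer [-1.  85.6 76.6] yaw -0.0 q6 1.59 F [1.251 5.607] 4.7 Mz -0.008 w 0.0
(0, 79, 78, 0) xyz [ 0.002   0.0131 -0.0028] a [-0.001 -0.001 -0.001]
```

step_arm:
  series:
    - {"x": 0.001,"y": 0.006,"z": -0.002,"ax": 0.0,"ay": 0.0,"az": 0.0,"grip": 1.0}
    - {"x": 0.001,"y": 0.01,"z": -0.002,"ax": 0.0,"ay": 0.0,"az": 0.0,"grip": 1.0}
    - {"x": 0.001,"y": 0.013,"z": -0.002,"ax": 0.0,"ay": 0.0,"az": 0.0,"grip": 1.0}
    - {"x": 0.001,"y": 0.013,"z": -0.002,"ax": 0.0,"ay": 0.0,"az": 0.0,"grip": 1.0}

```text
time: 8.25
tool_pos: [0.5387, 0.136, 0.0768]
tcp_rot: [3.126, 0.306, -0.002]
wrist_force: [0.7, 2.4, 0.6]
width: 0.003
grip_force: 0.7
```

```bash
python3 -c "
from h import *
goto((0,79,78,0))"
```

```text
t 8.25 tcp mixer [-1.3 79.  76.8] yaw 0.0 q6 1.58 F [1.131 2.209] 0.6 Mz 0.01 w 0.0
(0, 79, 78, 0) xyz [ 0.0026  0.     -0.0024] a [0.001 0.002 0.001]
```

No stop yet, so I'll keep pushing in small steps.

step_arm:
  series:
    - {"x": 0.001,"y": 0.003,"z": -0.001,"ax": 0.0,"ay": 0.0,"az": 0.0,"grip": 1.0}
    - {"x": 0.001,"y": 0.005,"z": -0.001,"ax": 0.0,"ay": 0.0,"az": 0.0,"grip": 1.0}
    - {"x": 0.001,"y": 0.005,"z": -0.001,"ax": 0.0,"ay": 0.0,"az": 0.0,"grip": 1.0}

```text
time: 8.55
tool_pos: [0.5391, 0.1344, 0.0771]
tcp_rot: [-3.126, -0.305, 0.003]
wrist_force: [-1.5, 4.5, -1.4]
width: 0.0
grip_force: 2.3
```

```bash
python3 -c "
from h import *
goto((0,79,78,0))"
```

```text
t 8.55 tcp mixer [-1.2 77.4 77.1] yaw -0.0 q6 1.57 F [-0.626  4.735] -1.4 Mz 0.008 w 0.0
(0, 79, 78, 0) xyz [ 0.0024 -0.0032 -0.0017] a [-0.002  0.004 -0.   ]
```

step_arm:
  series:
    - {"x": 0.001,"y": 0.003,"z": -0.001,"ax": 0.0,"ay": 0.0,"az": 0.0,"grip": 1.0}
    - {"x": 0.001,"y": 0.005,"z": -0.001,"ax": 0.0,"ay": 0.0,"az": 0.0,"grip": 1.0}
    - {"x": 0.001,"y": 0.007,"z": -0.001,"ax": 0.0,"ay": 0.0,"az": 0.0,"grip": 1.0}
    - {"x": 0.001,"y": 0.007,"z": -0.001,"ax": 0.0,"ay": 0.0,"az": 0.0,"grip": 1.0}

```text
time: 8.95
tool_pos: [0.5393, 0.134, 0.0774]
tcp_rot: [-3.121, -0.303, 0.005]
wrist_force: [-3.4, 14.8, -1.8]
width: 0.001
grip_force: 7.7
```

```bash
python3 - <<'E'
from h import *
goto((0,79,78,0))
for n in ("top","scene"):
    T=Cam(n); a=(T.img[180:306,200:412] if n=="top" else T.img[190:310,245:440])[:,:,::-1]; cv2.imwrite("pics/%s2.png"%n,cv2.resize(a,(398,300),interpolation=3))
cv2.imwrite("pics/b2.png",np.hstack([cv2.imread("pics/%s2.png"%n) for n in("top","scene")]))
E
```

```text
t 8.95 tcp mixer [-1.1 76.9 77.4] yaw -0.1 q6 1.57 F [-0.512 15.172] -1.8 Mz -0.007 w 0.0
(0, 79, 78, 0) xyz [ 0.0022 -0.0041 -0.0012] a [-0.011  0.005 -0.002]
```

View pics/b2.png

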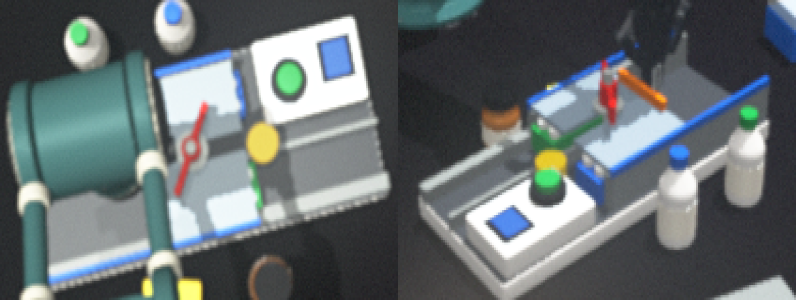

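The cover stopped hard at 15 N and is seated: its -y edge is at (240,70)-(265,208) in the left view, with the slot around the stud at (191,148). The bottles haven't moved. Next I'll retreat, rise over the stud, open the gripper partly and turn the tool.

step_arm:
  series:
    - {"x": 0.0,"y": -0.05,"z": 0.0,"ax": 0.0,"ay": 0.0,"az": 0.0,"grip": 1.0}
    - {"x": 0.0,"y": -0.06,"z": -0.08,"ax": 0.0,"ay": 0.0,"az": 0.0,"grip": 1.0}
    - {"x": 0.0,"y": -0.06,"z": -0.17,"ax": 0.0,"ay": 0.0,"az": 0.0,"grip": -0.41}
    - {"x": 0.0,"y": -0.06,"z": -0.246,"ax": 0.0,"ay": 0.0,"az": 0.0,"grip": -0.41}
    - {"x": 0.002,"y": 0.0,"z": -0.246,"ax": 0.0,"ay": 0.0,"az": -0.25,"grip": -0.41}
    - {"x": 0.002,"y": 0.08,"z": -0.246,"ax": 0.0,"ay": 0.0,"az": -0.5,"grip": -0.41}
    - {"x": 0.002,"y": 0.15,"z": -0.246,"ax": 0.0,"ay": 0.0,"az": -0.75,"grip": -0.41}
    - {"x": 0.002,"y": 0.156,"z": -0.246,"ax": 0.0,"ay": 0.0,"az": -1.0,"grip": -0.41}
    - {"x": 0.002,"y": 0.156,"z": -0.246,"ax": 0.0,"ay": 0.0,"az": -1.0,"grip": -0.41}

```text
time: 9.95
tool_pos: [0.5574, 0.0525, 0.2012]
tcp_rot: [2.941, 1.102, -0.001]
wrist_force: [-0.7, 0.9, -0.1]
width: 0.703
grip_force: 0.0
```

step_arm:
  series:
    - {"x": 0.0,"y": 0.0,"z": 0.0,"ax": 0.0,"ay": 0.0,"az": -0.28,"grip": -0.41}
    - {"x": 0.0,"y": 0.0,"z": 0.0,"ax": 0.0,"ay": 0.0,"az": -0.56,"grip": -0.41}
    - {"x": 0.0,"y": 0.0,"z": 0.0,"ax": 0.0,"ay": 0.0,"az": -0.84,"grip": -0.41}
    - {"x": 0.0,"y": 0.0,"z": 0.0,"ax": 0.0,"ay": 0.0,"az": -1.0,"grip": -0.41}

```text
time: 10.35
tool_pos: [0.557, 0.0548, 0.2011]
tcp_rot: [2.553, 1.831, -0.001]
wrist_force: [0.7, -0.7, 0.2]
width: 0.703
grip_force: 0.0
```

step_arm:
  series:
    - {"x": 0.0,"y": 0.0,"z": 0.0,"ax": 0.0,"ay": 0.0,"az": -0.28,"grip": -0.41}
    - {"x": 0.0,"y": 0.0,"z": 0.0,"ax": 0.0,"ay": 0.0,"az": -0.56,"grip": -0.41}
    - {"x": 0.0,"y": 0.0,"z": 0.0,"ax": 0.0,"ay": 0.0,"az": -0.84,"grip": -0.41}
    - {"x": 0.0,"y": 0.0,"z": 0.0,"ax": 0.0,"ay": 0.0,"az": -1.0,"grip": -0.41}

```text
time: 10.75
tool_pos: [0.557, 0.0548, 0.2012]
tcp_rot: [1.991, 2.43, -0.001]
wrist_force: [0.4, -0.0, 0.5]
width: 0.707
grip_force: 0.0
```

step_arm:
  series:
    - {"x": 0.0,"y": 0.0,"z": 0.0,"ax": 0.0,"ay": 0.0,"az": -0.28,"grip": -0.41}
    - {"x": 0.0,"y": 0.0,"z": 0.0,"ax": 0.0,"ay": 0.0,"az": -0.6,"grip": -0.41}
    - {"x": 0.0,"y": 0.0,"z": 0.0,"ax": 0.0,"ay": 0.0,"az": -0.6,"grip": -0.41}

```text
time: 11.05
tool_pos: [0.5571, 0.0549, 0.2011]
tcp_rot: [-1.591, -2.709, 0.001]
wrist_force: [0.3, 0.0, -0.1]
width: 0.709
grip_force: 0.0
```

```bash
python3 - <<'E'
from h import *
P=np.load("P.npy"); P[:2]-=W([0,0,P[2]],(0,1,0))[0,:2]; np.save("P.npy",P)
goto((0,0,200,108),(0,0,90,108))
E
```

```text
t 11.05 tcp mixer [  1.   -3.1 201.1] yaw 108.0 q6 -0.45 F [ 0.258 -0.014] -0.1 Mz -0.002 w 0.71
(0, 0, 200, 108) xyz [0.0065 0.     0.0023] a [-0.001  0.001 -0.   ]
(0, 0, 90, 108) xyz [6.600e-03 2.000e-04 2.223e-01] a [-0.001  0.001 -0.   ]
```

step_arm:
  series:
    - {"x": 0.0065,"y": 0.0,"z": 0.05,"ax": 0.0,"ay": 0.0,"az": 0.0,"grip": -0.41}
    - {"x": 0.0065,"y": 0.0,"z": 0.1,"ax": 0.0,"ay": 0.0,"az": 0.0,"grip": -0.41}
    - {"x": 0.0065,"y": 0.0,"z": 0.15,"ax": 0.0,"ay": 0.0,"az": 0.0,"grip": -0.41}
    - {"x": 0.0065,"y": 0.0,"z": 0.2,"ax": 0.0,"ay": 0.0,"az": 0.0,"grip": -0.41}
    - {"x": 0.0065,"y": 0.0,"z": 0.222,"ax": 0.0,"ay": 0.0,"az": 0.0,"grip": -0.41}
    - {"x": 0.0065,"y": 0.0,"z": 0.222,"ax": 0.0,"ay": 0.0,"az": 0.0,"grip": -0.41}

```text
time: 11.65
tool_pos: [0.554, 0.0574, 0.0883]
tcp_rot: [-1.591, -2.705, 0.004]
wrist_force: [0.7, 0.8, -1.0]
width: 0.705
grip_force: 0.0
```

step_arm:
  series:
    - {"x": 0.0,"y": 0.0,"z": 0.0,"ax": 0.0,"ay": 0.0,"az": 0.25,"grip": -0.41}
    - {"x": 0.0,"y": 0.0,"z": 0.0,"ax": 0.0,"ay": 0.0,"az": 0.5,"grip": -0.41}
    - {"x": 0.0,"y": 0.0,"z": 0.0,"ax": 0.0,"ay": 0.0,"az": 0.75,"grip": -0.41}
    - {"x": 0.0,"y": 0.0,"z": 0.0,"ax": 0.0,"ay": 0.0,"az": 1.0,"grip": -0.41}

```text
time: 12.05
tool_pos: [0.557, 0.057, 0.0921]
tcp_rot: [2.243, 2.196, 0.002]
wrist_force: [-0.3, -2.1, -1.2]
width: 0.706
grip_force: 0.9
```

```bash
python3 - <<'E'
from h import *
goto((0,0,90,78))
E
```

```text
t 12.05 tcp mixer [ 1.4 -1.  92.1] yaw 77.6 q6 0.08 F [-0.669 -2.045] -1.2 Mz 0.068 w 0.71
(0, 0, 90, 78) xyz [ 0.0013 -0.0032  0.0043] a [ 0.005  0.001 -0.012]
```

step_arm:
  series:
    - {"x": 0.0,"y": 0.0,"z": 0.0,"ax": 0.0,"ay": 0.0,"az": 0.25,"grip": -0.41}
    - {"x": 0.0,"y": 0.0,"z": 0.0,"ax": 0.0,"ay": 0.0,"az": 0.5,"grip": -0.41}
    - {"x": 0.0,"y": 0.0,"z": 0.0,"ax": 0.0,"ay": 0.0,"az": 0.75,"grip": -0.41}
    - {"x": 0.0,"y": 0.0,"z": 0.0,"ax": 0.0,"ay": 0.0,"az": 1.0,"grip": -0.41}

```text
time: 12.45
tool_pos: [0.5564, 0.0569, 0.0918]
tcp_rot: [2.736, 1.541, 0.001]
wrist_force: [-0.5, -1.4, -1.0]
width: 0.707
grip_force: 0.9
```

```bash
python3 - <<'E'
from h import *
goto((0,0,90,48))
E
```

```text
t 12.45 tcp mixer [ 0.7 -1.  91.8] yaw 47.6 q6 0.6 F [-0.757 -1.262] -1.0 Mz 0.023 w 0.71
(0, 0, 90, 48) xyz [ 0.0005 -0.0024  0.0036] a [ 0.003  0.    -0.013]
```

step_arm:
  series:
    - {"x": 0.0,"y": 0.0,"z": 0.0,"ax": 0.0,"ay": 0.0,"az": 0.25,"grip": -0.41}
    - {"x": 0.0,"y": 0.0,"z": 0.0,"ax": 0.0,"ay": 0.0,"az": 0.5,"grip": -0.41}
    - {"x": 0.0,"y": 0.0,"z": 0.0,"ax": 0.0,"ay": 0.0,"az": 0.75,"grip": -0.41}
    - {"x": 0.0,"y": 0.0,"z": 0.0,"ax": 0.0,"ay": 0.0,"az": 1.0,"grip": -0.41}

```text
time: 12.85
tool_pos: [0.556, 0.0571, 0.0916]
tcp_rot: [3.042, 0.781, 0.0]
wrist_force: [-2.0, -0.8, -0.8]
width: 0.701
grip_force: 0.8
```

step_arm:
  series:
    - {"x": 0.0,"y": 0.0,"z": 0.0,"ax": 0.0,"ay": 0.0,"az": 0.25,"grip": -0.41}
    - {"x": 0.0,"y": 0.0,"z": 0.0,"ax": 0.0,"ay": 0.0,"az": 0.5,"grip": -0.41}
    - {"x": 0.0,"y": 0.0,"z": 0.0,"ax": 0.0,"ay": 0.0,"az": 0.75,"grip": -0.41}
    - {"x": 0.0,"y": 0.0,"z": 0.0,"ax": 0.0,"ay": 0.0,"az": 1.0,"grip": -0.41}

```text
time: 13.25
tool_pos: [0.5558, 0.0574, 0.0915]
tcp_rot: [3.141, -0.034, 0.0]
wrist_force: [-1.6, 0.7, -0.8]
width: 0.707
grip_force: 0.8
```

step_arm:
  series:
    - {"x": 0.0,"y": 0.0,"z": 0.0,"ax": 0.0,"ay": 0.0,"az": 0.25,"grip": -0.41}
    - {"x": 0.0,"y": 0.0,"z": 0.0,"ax": 0.0,"ay": 0.0,"az": 0.5,"grip": -0.41}
    - {"x": 0.0,"y": 0.0,"z": 0.0,"ax": 0.0,"ay": 0.0,"az": 0.75,"grip": -0.41}
    - {"x": 0.0,"y": 0.0,"z": 0.0,"ax": 0.0,"ay": 0.0,"az": 1.0,"grip": -0.41}

```text
time: 13.65
tool_pos: [0.556, 0.0576, 0.0916]
tcp_rot: [-3.025, 0.846, -0.001]
wrist_force: [-1.3, 0.6, -1.7]
width: 0.708
grip_force: 0.8
```

step_arm:
  series:
    - {"x": 0.0,"y": 0.0,"z": 0.0,"ax": 0.0,"ay": 0.0,"az": 0.25,"grip": -0.41}
    - {"x": 0.0,"y": 0.0,"z": 0.0,"ax": 0.0,"ay": 0.0,"az": 0.33,"grip": -0.41}
    - {"x": 0.0,"y": 0.0,"z": 0.0,"ax": 0.0,"ay": 0.0,"az": 0.33,"grip": -0.41}

```text
time: 13.95
tool_pos: [0.5564, 0.0576, 0.0917]
tcp_rot: [-2.944, 1.095, -0.002]
wrist_force: [-1.2, 0.9, -0.4]
width: 0.707
grip_force: 0.5
```

```bash
python3 - <<'E'
from h import *
goto((0,0,90,-52))
E
```

```text
t 13.95 tcp mixer [ 0.8 -0.3 91.7] yaw -52.0 q6 2.34 F [-1.056  1.083] -0.4 Mz 0.041 w 0.71
(0, 0, 90, -52) xyz [-0.0015  0.001   0.0033] a [-0.002 -0.002  0.001]
```

step_arm:
  series:
    - {"x": 0.0,"y": 0.0,"z": 0.0,"ax": 0.0,"ay": 0.0,"az": -0.2,"grip": -0.41}
    - {"x": 0.0,"y": 0.0,"z": -0.06,"ax": 0.0,"ay": 0.0,"az": -0.2,"grip": -0.41}
    - {"x": 0.0,"y": 0.0,"z": -0.11,"ax": 0.0,"ay": 0.0,"az": -0.2,"grip": -0.41}
    - {"x": 0.0,"y": 0.0,"z": -0.11,"ax": 0.0,"ay": 0.0,"az": -0.47,"grip": -0.41}
    - {"x": 0.0,"y": 0.0,"z": -0.11,"ax": 0.0,"ay": 0.0,"az": -0.74,"grip": -0.41}
    - {"x": 0.0,"y": 0.0,"z": -0.11,"ax": 0.0,"ay": 0.0,"az": -1.0,"grip": -0.41}

```text
time: 14.55
tool_pos: [0.5571, 0.0573, 0.1473]
tcp_rot: [-3.128, 0.284, -0.005]
wrist_force: [1.4, 0.2, 0.1]
width: 0.707
grip_force: 0.0
```

step_arm:
  series:
    - {"x": 0.0,"y": 0.0,"z": 0.0,"ax": 0.0,"ay": 0.0,"az": -0.28,"grip": -0.41}
    - {"x": 0.0,"y": 0.0,"z": 0.0,"ax": 0.0,"ay": 0.0,"az": -0.56,"grip": -0.41}
    - {"x": 0.0,"y": 0.0,"z": 0.0,"ax": 0.0,"ay": 0.0,"az": -0.84,"grip": -0.41}
    - {"x": 0.0,"y": 0.0,"z": 0.0,"ax": 0.0,"ay": 0.0,"az": -1.0,"grip": -0.41}

```text
time: 14.95
tool_pos: [0.5568, 0.0572, 0.1468]
tcp_rot: [3.095, 0.534, 0.004]
wrist_force: [-0.1, -1.2, -0.0]
width: 0.71
grip_force: 0.0
```

step_arm:
  series:
    - {"x": 0.0,"y": 0.0,"z": 0.0,"ax": 0.0,"ay": 0.0,"az": -0.28,"grip": -0.41}
    - {"x": 0.0,"y": 0.0,"z": 0.0,"ax": 0.0,"ay": 0.0,"az": -0.56,"grip": -0.41}
    - {"x": 0.0,"y": 0.0,"z": 0.0,"ax": 0.0,"ay": 0.0,"az": -0.84,"grip": -0.41}
    - {"x": 0.0,"y": 0.0,"z": 0.0,"ax": 0.0,"ay": 0.0,"az": -1.0,"grip": -0.41}

```text
time: 15.35
tool_pos: [0.5568, 0.0572, 0.1468]
tcp_rot: [2.851, 1.316, 0.004]
wrist_force: [1.0, -0.4, 0.1]
width: 0.709
grip_force: 0.0
```

step_arm:
  series:
    - {"x": 0.0,"y": 0.0,"z": 0.0,"ax": 0.0,"ay": 0.0,"az": -0.28,"grip": -0.41}
    - {"x": 0.0,"y": 0.0,"z": 0.0,"ax": 0.0,"ay": 0.0,"az": -0.56,"grip": -0.41}
    - {"x": 0.0,"y": 0.0,"z": 0.0,"ax": 0.0,"ay": 0.0,"az": -0.84,"grip": -0.41}
    - {"x": 0.0,"y": 0.0,"z": 0.0,"ax": 0.0,"ay": 0.0,"az": -1.0,"grip": -0.41}

```text
time: 15.75
tool_pos: [0.5568, 0.0572, 0.1468]
tcp_rot: [2.413, 2.009, 0.003]
wrist_force: [0.2, 1.0, 0.4]
width: 0.701
grip_force: 0.0
```

step_arm:
  series:
    - {"x": 0.0,"y": 0.0,"z": 0.0,"ax": 0.0,"ay": 0.0,"az": -0.28,"grip": -0.41}
    - {"x": 0.0,"y": 0.0,"z": 0.0,"ax": 0.0,"ay": 0.0,"az": -0.56,"grip": -0.41}
    - {"x": 0.0,"y": 0.0,"z": 0.0,"ax": 0.0,"ay": 0.0,"az": -0.84,"grip": -0.41}
    - {"x": 0.0,"y": 0.0,"z": 0.0,"ax": 0.0,"ay": 0.0,"az": -1.0,"grip": -0.41}

```text
time: 16.15
tool_pos: [0.5568, 0.0572, 0.1468]
tcp_rot: [1.81, 2.565, 0.002]
wrist_force: [0.2, 0.2, 0.5]
width: 0.708
grip_force: 0.0
```

step_arm:
  series:
    - {"x": 0.0,"y": 0.0,"z": 0.0,"ax": 0.0,"ay": 0.0,"az": -0.28,"grip": -0.41}
    - {"x": 0.0,"y": 0.0,"z": 0.0,"ax": 0.0,"ay": 0.0,"az": -0.56,"grip": -0.41}
    - {"x": 0.0,"y": 0.0,"z": 0.0,"ax": 0.0,"ay": 0.0,"az": -0.84,"grip": -0.41}
    - {"x": 0.0,"y": 0.0,"z": 0.0,"ax": 0.0,"ay": 0.0,"az": -1.0,"grip": -0.41}

```text
time: 16.55
tool_pos: [0.5569, 0.0572, 0.1468]
tcp_rot: [1.085, 2.946, 0.001]
wrist_force: [1.0, -0.4, 0.0]
width: 0.703
grip_force: 0.0
```

step_arm:
  series:
    - {"x": 0.0,"y": 0.0,"z": 0.0,"ax": 0.0,"ay": 0.0,"az": -0.28,"grip": -0.41}
    - {"x": 0.0,"y": 0.0,"z": 0.0,"ax": 0.0,"ay": 0.0,"az": -0.4,"grip": -0.41}
    - {"x": 0.0,"y": 0.0,"z": 0.0,"ax": 0.0,"ay": 0.0,"az": -0.4,"grip": -0.41}

```text
time: 16.85
tool_pos: [0.5568, 0.0572, 0.1467]
tcp_rot: [0.778, 3.041, 0.001]
wrist_force: [0.1, 0.0, 0.4]
width: 0.704
grip_force: 0.0
```

```bash
python3 - <<'E'
from h import *
goto((0,0,88,140))
T=Cam("top"); cv2.imwrite("pics/t3.png",cv2.resize(T.img[180:306,200:412],(636,378),interpolation=3)[:,:,::-1])
E
```

```text
t 16.85 tcp mixer [  1.2  -0.7 146.7] yaw 140.1 q6 -1.01 F [0.06  0.032] 0.4 Mz -0.015 w 0.7
(0, 0, 88, 140) xyz [ 0.003  -0.0005  0.1174] a [0.002 0.004 0.004]
```

View pics/t3.png

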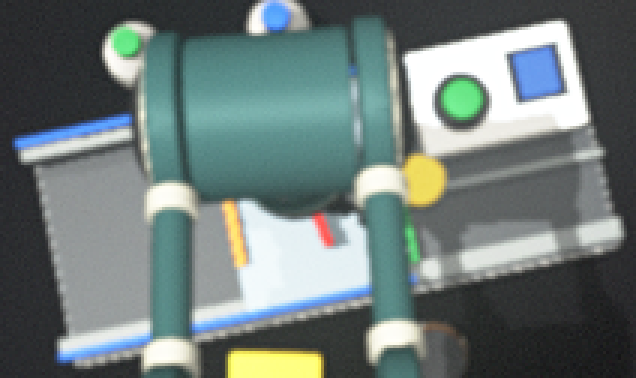

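The visible wing end is at (322,230), about -167° in mixer axes, so the nut has turned about 2.3 rad as computed. Now the second stroke.

step_arm:
  series:
    - {"x": 0.002,"y": 0.0,"z": 0.06,"ax": 0.0,"ay": 0.0,"az": 0.0,"grip": -0.41}
    - {"x": 0.002,"y": 0.0,"z": 0.117,"ax": 0.0,"ay": 0.0,"az": 0.0,"grip": -0.41}
    - {"x": 0.002,"y": 0.0,"z": 0.117,"ax": 0.0,"ay": 0.0,"az": 0.0,"grip": -0.41}
    - {"x": 0.002,"y": 0.0,"z": 0.117,"ax": 0.0,"ay": 0.0,"az": 0.25,"grip": -0.41}
    - {"x": 0.002,"y": 0.0,"z": 0.117,"ax": 0.0,"ay": 0.0,"az": 0.5,"grip": -0.41}
    - {"x": 0.002,"y": 0.0,"z": 0.117,"ax": 0.0,"ay": 0.0,"az": 0.75,"grip": -0.41}
    - {"x": 0.002,"y": 0.0,"z": 0.117,"ax": 0.0,"ay": 0.0,"az": 1.0,"grip": -0.41}

```text
time: 17.6
tool_pos: [0.5557, 0.0578, 0.0884]
tcp_rot: [1.548, 2.732, 0.001]
wrist_force: [-0.6, -0.5, -1.4]
width: 0.707
grip_force: 0.9
```

step_arm:
  series:
    - {"x": 0.0,"y": 0.0,"z": 0.0,"ax": 0.0,"ay": 0.0,"az": 0.25,"grip": -0.41}
    - {"x": 0.0,"y": 0.0,"z": 0.0,"ax": 0.0,"ay": 0.0,"az": 0.5,"grip": -0.41}
    - {"x": 0.0,"y": 0.0,"z": 0.0,"ax": 0.0,"ay": 0.0,"az": 0.75,"grip": -0.41}
    - {"x": 0.0,"y": 0.0,"z": 0.0,"ax": 0.0,"ay": 0.0,"az": 1.0,"grip": -0.41}

```text
time: 18.0
tool_pos: [0.5556, 0.0575, 0.0884]
tcp_rot: [2.202, 2.238, 0.001]
wrist_force: [0.0, -1.1, -1.1]
width: 0.707
grip_force: 0.9
```

step_arm:
  series:
    - {"x": 0.0,"y": 0.0,"z": 0.0,"ax": 0.0,"ay": 0.0,"az": 0.25,"grip": -0.41}
    - {"x": 0.0,"y": 0.0,"z": 0.0,"ax": 0.0,"ay": 0.0,"az": 0.5,"grip": -0.41}
    - {"x": 0.0,"y": 0.0,"z": 0.0,"ax": 0.0,"ay": 0.0,"az": 0.75,"grip": -0.41}
    - {"x": 0.0,"y": 0.0,"z": 0.0,"ax": 0.0,"ay": 0.0,"az": 1.0,"grip": -0.41}

```text
time: 18.4
tool_pos: [0.5553, 0.0574, 0.0882]
tcp_rot: [2.707, 1.592, 0.0]
wrist_force: [-1.2, -1.5, -2.6]
width: 0.706
grip_force: 0.9
```

step_arm:
  series:
    - {"x": 0.0,"y": 0.0,"z": 0.0,"ax": 0.0,"ay": 0.0,"az": 0.25,"grip": -0.41}
    - {"x": 0.0,"y": 0.0,"z": 0.0,"ax": 0.0,"ay": 0.0,"az": 0.5,"grip": -0.41}
    - {"x": 0.0,"y": 0.0,"z": 0.0,"ax": 0.0,"ay": 0.0,"az": 0.75,"grip": -0.41}
    - {"x": 0.0,"y": 0.0,"z": 0.0,"ax": 0.0,"ay": 0.0,"az": 1.0,"grip": -0.41}

```text
time: 18.8
tool_pos: [0.5551, 0.0576, 0.0881]
tcp_rot: [3.028, 0.837, 0.0]
wrist_force: [-1.4, -0.0, -0.9]
width: 0.706
grip_force: 0.9
```

step_arm:
  series:
    - {"x": 0.0,"y": 0.0,"z": 0.0,"ax": 0.0,"ay": 0.0,"az": 0.25,"grip": -0.41}
    - {"x": 0.0,"y": 0.0,"z": 0.0,"ax": 0.0,"ay": 0.0,"az": 0.5,"grip": -0.41}
    - {"x": 0.0,"y": 0.0,"z": 0.0,"ax": 0.0,"ay": 0.0,"az": 0.75,"grip": -0.41}
    - {"x": 0.0,"y": 0.0,"z": 0.0,"ax": 0.0,"ay": 0.0,"az": 1.0,"grip": -0.41}

```text
time: 19.2
tool_pos: [0.5551, 0.0578, 0.0881]
tcp_rot: [3.141, 0.025, 0.0]
wrist_force: [-1.0, -0.1, -2.3]
width: 0.699
grip_force: 0.9
```

```bash
python3 - <<'E'
from h import *
goto((0,0,88,-10))
E
```

```text
t 19.2 tcp mixer [-0.3  0.1 88.1] yaw -10.2 q6 1.61 F [-0.993  0.137] -2.3 Mz 0.082 w 0.7
(0, 0, 88, -10) xyz [0.0007 0.0001 0.0003] a [ 0.    -0.001 -0.008]
```

step_arm:
  series:
    - {"x": 0.0,"y": 0.0,"z": 0.0,"ax": 0.0,"ay": 0.0,"az": 0.25,"grip": -0.41}
    - {"x": 0.0,"y": 0.0,"z": 0.0,"ax": 0.0,"ay": 0.0,"az": 0.5,"grip": -0.41}
    - {"x": 0.0,"y": 0.0,"z": 0.0,"ax": 0.0,"ay": 0.0,"az": 0.75,"grip": -0.41}
    - {"x": 0.0,"y": 0.0,"z": 0.0,"ax": 0.0,"ay": 0.0,"az": 1.0,"grip": -0.41}

```text
time: 19.6
tool_pos: [0.5553, 0.0579, 0.0882]
tcp_rot: [-3.041, 0.789, -0.001]
wrist_force: [-1.7, 0.0, -1.7]
width: 0.702
grip_force: 0.9
```

step_arm:
  series:
    - {"x": 0.0,"y": 0.0,"z": 0.0,"ax": 0.0,"ay": 0.0,"az": 0.25,"grip": -0.41}
    - {"x": 0.0,"y": 0.0,"z": 0.0,"ax": 0.0,"ay": 0.0,"az": 0.45,"grip": -0.41}
    - {"x": 0.0,"y": 0.0,"z": 0.0,"ax": 0.0,"ay": 0.0,"az": 0.45,"grip": -0.41}

```text
time: 19.9
tool_pos: [0.5557, 0.0578, 0.0883]
tcp_rot: [-2.93, 1.133, -0.002]
wrist_force: [0.4, -0.7, 0.0]
width: 0.706
grip_force: 0.0
```

```bash
python3 - <<'E'
from h import *
goto((0,0,88,-54))
E
```

```text
t 19.9 tcp mixer [ 0.2  0.1 88.3] yaw -53.4 q6 2.37 F [ 0.248 -0.713] 0.0 Mz 0.03 w 0.71
(0, 0, 88, -54) xyz [-0.0002  0.0004  0.0006] a [-0.002 -0.002  0.019]
```

step_arm:
  series:
    - {"x": 0.0,"y": 0.0,"z": 0.0,"ax": 0.0,"ay": 0.0,"az": -0.2,"grip": -0.41}
    - {"x": 0.0,"y": 0.0,"z": -0.06,"ax": 0.0,"ay": 0.0,"az": -0.2,"grip": -0.41}
    - {"x": 0.0,"y": 0.0,"z": -0.11,"ax": 0.0,"ay": 0.0,"az": -0.2,"grip": -0.41}
    - {"x": 0.0,"y": 0.0,"z": -0.11,"ax": 0.0,"ay": 0.0,"az": -0.47,"grip": -0.41}
    - {"x": 0.0,"y": 0.0,"z": -0.11,"ax": 0.0,"ay": 0.0,"az": -0.74,"grip": -0.41}
    - {"x": 0.0,"y": 0.0,"z": -0.11,"ax": 0.0,"ay": 0.0,"az": -1.0,"grip": -0.41}

```text
time: 20.5
tool_pos: [0.556, 0.0578, 0.1438]
tcp_rot: [-3.125, 0.322, -0.004]
wrist_force: [-0.0, 0.5, -1.0]
width: 0.708
grip_force: 0.0
```

step_arm:
  series:
    - {"x": 0.0,"y": 0.0,"z": 0.0,"ax": 0.0,"ay": 0.0,"az": -0.28,"grip": -0.41}
    - {"x": 0.0,"y": 0.0,"z": 0.0,"ax": 0.0,"ay": 0.0,"az": -0.56,"grip": -0.41}
    - {"x": 0.0,"y": 0.0,"z": 0.0,"ax": 0.0,"ay": 0.0,"az": -0.84,"grip": -0.41}
    - {"x": 0.0,"y": 0.0,"z": 0.0,"ax": 0.0,"ay": 0.0,"az": -1.0,"grip": -0.41}

```text
time: 20.9
tool_pos: [0.5557, 0.0577, 0.1433]
tcp_rot: [3.102, 0.496, 0.003]
wrist_force: [0.1, -0.2, 0.6]
width: 0.709
grip_force: 0.0
```

step_arm:
  series:
    - {"x": 0.0,"y": 0.0,"z": 0.0,"ax": 0.0,"ay": 0.0,"az": -0.28,"grip": -0.41}
    - {"x": 0.0,"y": 0.0,"z": 0.0,"ax": 0.0,"ay": 0.0,"az": -0.56,"grip": -0.41}
    - {"x": 0.0,"y": 0.0,"z": 0.0,"ax": 0.0,"ay": 0.0,"az": -0.84,"grip": -0.41}
    - {"x": 0.0,"y": 0.0,"z": 0.0,"ax": 0.0,"ay": 0.0,"az": -1.0,"grip": -0.41}

```text
time: 21.3
tool_pos: [0.5557, 0.0578, 0.1433]
tcp_rot: [2.867, 1.282, 0.003]
wrist_force: [-0.1, 0.0, 0.3]
width: 0.706
grip_force: 0.0
```

step_arm:
  series:
    - {"x": 0.0,"y": 0.0,"z": 0.0,"ax": 0.0,"ay": 0.0,"az": -0.28,"grip": -0.41}
    - {"x": 0.0,"y": 0.0,"z": 0.0,"ax": 0.0,"ay": 0.0,"az": -0.56,"grip": -0.41}
    - {"x": 0.0,"y": 0.0,"z": 0.0,"ax": 0.0,"ay": 0.0,"az": -0.84,"grip": -0.41}
    - {"x": 0.0,"y": 0.0,"z": 0.0,"ax": 0.0,"ay": 0.0,"az": -1.0,"grip": -0.41}

```text
time: 21.7
tool_pos: [0.5557, 0.0578, 0.1433]
tcp_rot: [2.437, 1.98, 0.003]
wrist_force: [-0.5, -0.2, 0.0]
width: 0.711
grip_force: 0.0
```

step_arm:
  series:
    - {"x": 0.0,"y": 0.0,"z": 0.0,"ax": 0.0,"ay": 0.0,"az": -0.28,"grip": -0.41}
    - {"x": 0.0,"y": 0.0,"z": 0.0,"ax": 0.0,"ay": 0.0,"az": -0.56,"grip": -0.41}
    - {"x": 0.0,"y": 0.0,"z": 0.0,"ax": 0.0,"ay": 0.0,"az": -0.84,"grip": -0.41}
    - {"x": 0.0,"y": 0.0,"z": 0.0,"ax": 0.0,"ay": 0.0,"az": -1.0,"grip": -0.41}

```text
time: 22.1
tool_pos: [0.5557, 0.0578, 0.1433]
tcp_rot: [1.842, 2.543, 0.002]
wrist_force: [0.4, -0.2, 0.7]
width: 0.707
grip_force: 0.0
```

step_arm:
  series:
    - {"x": 0.0,"y": 0.0,"z": 0.0,"ax": 0.0,"ay": 0.0,"az": -0.28,"grip": -0.41}
    - {"x": 0.0,"y": 0.0,"z": 0.0,"ax": 0.0,"ay": 0.0,"az": -0.56,"grip": -0.41}
    - {"x": 0.0,"y": 0.0,"z": 0.0,"ax": 0.0,"ay": 0.0,"az": -0.84,"grip": -0.41}
    - {"x": 0.0,"y": 0.0,"z": 0.0,"ax": 0.0,"ay": 0.0,"az": -1.0,"grip": -0.41}

```text
time: 22.5
tool_pos: [0.5557, 0.0577, 0.1433]
tcp_rot: [1.121, 2.933, 0.001]
wrist_force: [-0.6, -0.1, -0.2]
width: 0.706
grip_force: 0.0
```

step_arm:
  series:
    - {"x": 0.0,"y": 0.0,"z": 0.0,"ax": 0.0,"ay": 0.0,"az": -0.28,"grip": -0.41}
    - {"x": 0.0,"y": 0.0,"z": 0.0,"ax": 0.0,"ay": 0.0,"az": -0.4,"grip": -0.41}
    - {"x": 0.0,"y": 0.0,"z": 0.0,"ax": 0.0,"ay": 0.0,"az": -0.4,"grip": -0.41}

```text
time: 22.8
tool_pos: [0.5557, 0.0578, 0.1432]
tcp_rot: [0.816, 3.032, 0.001]
wrist_force: [0.7, -1.4, -0.2]
width: 0.703
grip_force: 0.0
```

```bash
python3 - <<'E'
from h import *
goto((0,0,88,138))
E
```

```text
t 22.8 tcp mixer [  0.2   0.  143.2] yaw 138.7 q6 -0.99 F [ 0.427 -1.539] -0.2 Mz 0.0 w 0.7
(0, 0, 88, 138) xyz [ 0.0005 -0.0004  0.1103] a [0.002 0.003 0.024]
```

step_arm:
  series:
    - {"x": 0.0,"y": 0.0,"z": 0.06,"ax": 0.0,"ay": 0.0,"az": 0.0,"grip": -0.41}
    - {"x": 0.0,"y": 0.0,"z": 0.112,"ax": 0.0,"ay": 0.0,"az": 0.0,"grip": -0.41}
    - {"x": 0.0,"y": 0.0,"z": 0.112,"ax": 0.0,"ay": 0.0,"az": 0.0,"grip": -0.41}
    - {"x": 0.0,"y": 0.0,"z": 0.112,"ax": 0.0,"ay": 0.0,"az": 0.25,"grip": -0.41}
    - {"x": 0.0,"y": 0.0,"z": 0.112,"ax": 0.0,"ay": 0.0,"az": 0.5,"grip": -0.41}
    - {"x": 0.0,"y": 0.0,"z": 0.112,"ax": 0.0,"ay": 0.0,"az": 0.75,"grip": -0.41}
    - {"x": 0.0,"y": 0.0,"z": 0.112,"ax": 0.0,"ay": 0.0,"az": 1.0,"grip": -0.41}

```text
time: 23.5
tool_pos: [0.5555, 0.0577, 0.0871]
tcp_rot: [1.583, 2.713, 0.001]
wrist_force: [-0.1, -0.6, -2.6]
width: 0.706
grip_force: 2.4
```

```bash
python3 - <<'E'
from h import *
goto((0,0,87,108))
E
```

```text
t 23.5 tcp mixer [ 0.1 -0.  87.1] yaw 108.3 q6 -0.46 F [-0.173 -0.558] -2.6 Mz 0.166 w 0.71
(0, 0, 87, 108) xyz [ 0.0001 -0.0001  0.0003] a [0.002 0.001 0.01 ]
```

step_arm:
  series:
    - {"x": 0.0,"y": 0.0,"z": 0.0,"ax": 0.0,"ay": 0.0,"az": 0.1,"grip": -0.41}
    - {"x": 0.0,"y": 0.0,"z": 0.0,"ax": 0.0,"ay": 0.0,"az": 0.2,"grip": -0.41}
    - {"x": 0.0,"y": 0.0,"z": 0.0,"ax": 0.0,"ay": 0.0,"az": 0.2,"grip": -0.41}

```text
time: 23.8
tool_pos: [0.5555, 0.0577, 0.0871]
tcp_rot: [1.716, 2.63, 0.001]
wrist_force: [0.8, -0.5, -0.8]
width: 0.708
grip_force: 1.2
```

```bash
python3 - <<'E'
from h import *
goto((0,0,87,98))
E
```

```text
t 23.8 tcp mixer [ 0.1 -0.1 87.1] yaw 102.6 q6 -0.36 F [ 0.658 -0.599] -0.8 Mz 0.119 w 0.71
(0, 0, 87, 98) xyz [ 0.0002 -0.0001  0.0001] a [0.002 0.001 0.154]
```

step_arm:
  series:
    - {"x": 0.0,"y": 0.0,"z": 0.0,"ax": 0.0,"ay": 0.0,"az": 0.07,"grip": -0.41}
    - {"x": 0.0,"y": 0.0,"z": 0.0,"ax": 0.0,"ay": 0.0,"az": 0.14,"grip": -0.41}
    - {"x": 0.0,"y": 0.0,"z": 0.0,"ax": 0.0,"ay": 0.0,"az": 0.14,"grip": -0.41}

```text
time: 24.1
tool_pos: [0.5556, 0.0576, 0.087]
tcp_rot: [1.809, 2.567, 0.001]
wrist_force: [-0.0, -1.4, -0.1]
width: 0.704
grip_force: 1.4
```

```bash
python3 - <<'E'
from h import *
goto((0,0,87,98))
E
```

```text
t 24.1 tcp mixer [ 0.1 -0.1 87. ] yaw 98.5 q6 -0.28 F [-0.296 -1.41 ] -0.1 Mz 0.093 w 0.7
(0, 0, 87, 98) xyz [ 0.0003 -0.0001 -0.    ] a [0.002 0.001 0.016]
```

step_arm:
  series:
    - {"x": 0.0,"y": 0.0,"z": 0.0,"ax": 0.0,"ay": 0.0,"az": 0.05,"grip": -0.41}
    - {"x": 0.0,"y": 0.0,"z": 0.0,"ax": 0.0,"ay": 0.0,"az": 0.1,"grip": -0.41}
    - {"x": 0.0,"y": 0.0,"z": 0.0,"ax": 0.0,"ay": 0.0,"az": 0.1,"grip": -0.41}

```text
time: 24.4
tool_pos: [0.5556, 0.0576, 0.0867]
tcp_rot: [1.878, 2.517, 0.001]
wrist_force: [-0.0, -1.0, 3.2]
width: 0.703
grip_force: 1.8
```

```bash
python3 - <<'E'
from h import *
goto((0,0,87,95))
E
```

```text
t 24.4 tcp mixer [ 0.1 -0.1 86.7] yaw 95.4 q6 -0.23 F [-0.213 -1.004] 3.2 Mz 0.155 w 0.7
(0, 0, 87, 95) xyz [ 0.0003 -0.0001 -0.0005] a [0.003 0.001 0.013]
```

step_arm:
  series:
    - {"x": 0.0,"y": 0.0,"z": 0.0,"ax": 0.0,"ay": 0.0,"az": 0.05,"grip": -0.41}
    - {"x": 0.0,"y": 0.0,"z": 0.0,"ax": 0.0,"ay": 0.0,"az": 0.1,"grip": -0.41}
    - {"x": 0.0,"y": 0.0,"z": 0.0,"ax": 0.0,"ay": 0.0,"az": 0.1,"grip": -0.41}

```text
time: 24.7
tool_pos: [0.5555, 0.0576, 0.0865]
tcp_rot: [1.944, 2.466, 0.001]
wrist_force: [-0.2, -2.4, 4.2]
width: 0.704
grip_force: 2.1
```

```bash
python3 - <<'E'
from h import *
goto((0,0,87,92))
E
```

```text
t 24.7 tcp mixer [ 0.1 -0.1 86.5] yaw 92.3 q6 -0.18 F [-0.682 -2.265] 4.2 Mz 0.103 w 0.7
(0, 0, 87, 92) xyz [ 0.0002 -0.0001 -0.0011] a [0.002 0.001 0.011]
```

step_arm:
  series:
    - {"x": 0.0,"y": 0.0,"z": 0.0,"ax": 0.0,"ay": 0.0,"az": 0.06,"grip": -0.41}
    - {"x": 0.0,"y": 0.0,"z": 0.0,"ax": 0.0,"ay": 0.0,"az": 0.12,"grip": -0.41}
    - {"x": 0.0,"y": 0.0,"z": 0.0,"ax": 0.0,"ay": 0.0,"az": 0.12,"grip": -0.41}

```text
time: 25.0
tool_pos: [0.5555, 0.0576, 0.0863]
tcp_rot: [2.02, 2.405, 0.001]
wrist_force: [0.5, -1.8, 3.7]
width: 0.708
grip_force: 2.0
```

step_arm:
  series:
    - {"x": 0.0,"y": 0.0,"z": 0.0,"ax": 0.0,"ay": 0.0,"az": 0.06,"grip": -0.41}
    - {"x": 0.0,"y": 0.0,"z": 0.0,"ax": 0.0,"ay": 0.0,"az": 0.12,"grip": -0.41}
    - {"x": 0.0,"y": 0.0,"z": 0.0,"ax": 0.0,"ay": 0.0,"az": 0.12,"grip": -0.41}

```text
time: 25.3
tool_pos: [0.5554, 0.0576, 0.0861]
tcp_rot: [2.094, 2.341, 0.001]
wrist_force: [0.2, -2.4, 3.8]
width: 0.705
grip_force: 2.2
```

```bash
python3 - <<'E'
from h import *
goto((0,0,87,85))
E
```

```text
t 25.3 tcp mixer [-0.1 -0.1 86.1] yaw 85.2 q6 -0.05 F [-0.268 -2.379] 3.8 Mz 0.125 w 0.71
(0, 0, 87, 85) xyz [ 0.0002  0.0003 -0.0017] a [0.002 0.001 0.007]
```

step_arm:
  series:
    - {"x": 0.0,"y": 0.0,"z": 0.0,"ax": 0.0,"ay": 0.0,"az": 0.07,"grip": -0.41}
    - {"x": 0.0,"y": 0.0,"z": 0.0,"ax": 0.0,"ay": 0.0,"az": 0.14,"grip": -0.41}
    - {"x": 0.0,"y": 0.0,"z": 0.0,"ax": 0.0,"ay": 0.0,"az": 0.14,"grip": -0.41}

```text
time: 25.6
tool_pos: [0.5553, 0.0576, 0.086]
tcp_rot: [2.178, 2.263, 0.001]
wrist_force: [1.5, -1.8, 4.7]
width: 0.705
grip_force: 2.5
```

step_arm:
  series:
    - {"x": 0.0,"y": 0.0,"z": 0.0,"ax": 0.0,"ay": 0.0,"az": 0.07,"grip": -0.41}
    - {"x": 0.0,"y": 0.0,"z": 0.0,"ax": 0.0,"ay": 0.0,"az": 0.14,"grip": -0.41}
    - {"x": 0.0,"y": 0.0,"z": 0.0,"ax": 0.0,"ay": 0.0,"az": 0.14,"grip": -0.41}

```text
time: 25.9
tool_pos: [0.5552, 0.0576, 0.086]
tcp_rot: [2.259, 2.183, 0.001]
wrist_force: [1.4, -3.9, 4.0]
width: 0.704
grip_force: 2.7
```

```bash
python3 - <<'E'
from h import *
goto((0,0,87,77))
E
```

```text
t 25.9 tcp mixer [-0.2 -0.1 86. ] yaw 76.9 q6 0.09 F [ 0.645 -4.076] 4.0 Mz 0.194 w 0.7
(0, 0, 87, 77) xyz [ 0.0002  0.0004 -0.0021] a [ 0.001  0.    -0.004]
```

step_arm:
  series:
    - {"x": 0.0,"y": 0.0,"z": 0.0,"ax": 0.0,"ay": 0.0,"az": 0.07,"grip": -0.41}
    - {"x": 0.0,"y": 0.0,"z": 0.0,"ax": 0.0,"ay": 0.0,"az": 0.14,"grip": -0.41}
    - {"x": 0.0,"y": 0.0,"z": 0.0,"ax": 0.0,"ay": 0.0,"az": 0.2,"grip": -0.41}
    - {"x": 0.0,"y": 0.0,"z": 0.0,"ax": 0.0,"ay": 0.0,"az": 0.2,"grip": -0.41}

```text
time: 26.3
tool_pos: [0.5552, 0.0576, 0.0859]
tcp_rot: [2.369, 2.062, 0.001]
wrist_force: [0.1, -3.2, 4.6]
width: 0.703
grip_force: 3.1
```

```bash
python3 - <<'E'
from h import *
goto((0,0,87,71))
E
```

```text
t 26.3 tcp mixer [-0.3 -0.1 85.9] yaw 70.9 q6 0.2 F [-0.531 -3.129] 4.6 Mz 0.142 w 0.7
(0, 0, 87, 71) xyz [ 0.0004  0.0004 -0.0022] a [ 0.001  0.    -0.003]
```

step_arm:
  series:
    - {"x": 0.0,"y": 0.0,"z": 0.0,"ax": 0.0,"ay": 0.0,"az": -0.2,"grip": -0.41}
    - {"x": 0.0,"y": 0.0,"z": 0.0,"ax": 0.0,"ay": 0.0,"az": -0.35,"grip": -0.41}
    - {"x": 0.0,"y": 0.0,"z": -0.05,"ax": 0.0,"ay": 0.0,"az": -0.35,"grip": -0.41}
    - {"x": 0.0,"y": 0.0,"z": -0.14,"ax": 0.0,"ay": 0.0,"az": -0.35,"grip": -0.41}
    - {"x": 0.0,"y": 0.0,"z": -0.2,"ax": 0.0,"ay": 0.0,"az": -0.35,"grip": 1.0}
    - {"x": 0.0,"y": 0.0,"z": -0.2,"ax": 0.0,"ay": 0.0,"az": -0.35,"grip": 1.0}

```text
time: 26.9
tool_pos: [0.5578, 0.0588, 0.1905]
tcp_rot: [2.168, 2.267, 0.011]
wrist_force: [0.2, 0.6, 0.1]
width: 0.37
grip_force: 0.0
```

```bash
python3 - <<'E'
from h import *
goto((45,-135,180,80),(45,-135,85,80))
E
```

```text
t 26.9 tcp mixer [  2.5   0.6 190.5] yaw 81.4 q6 0.01 F [0.318 0.554] 0.1 Mz 0.016 w 0.37
(45, -135, 180, 80) xyz [-0.2554  0.1244  0.0216] a [ 0.016 -0.003  0.046]
(45, -135, 85, 80) xyz [-0.2557  0.1229  0.2116] a [ 0.016 -0.003  0.046]
```

step_arm:
  series:
    - {"x": -0.08,"y": 0.04,"z": 0.0,"ax": 0.0,"ay": 0.0,"az": 0.0,"grip": 1.0}
    - {"x": -0.17,"y": 0.08,"z": 0.0,"ax": 0.0,"ay": 0.0,"az": 0.0,"grip": 1.0}
    - {"x": -0.255,"y": 0.12,"z": 0.0,"ax": 0.0,"ay": 0.0,"az": 0.0,"grip": 1.0}
    - {"x": -0.255,"y": 0.124,"z": 0.1,"ax": 0.0,"ay": 0.0,"az": 0.0,"grip": 1.0}
    - {"x": -0.255,"y": 0.124,"z": 0.16,"ax": 0.0,"ay": 0.0,"az": 0.0,"grip": 1.0}
    - {"x": -0.255,"y": 0.124,"z": 0.19,"ax": 0.0,"ay": 0.0,"az": 0.0,"grip": 1.0}
    - {"x": -0.255,"y": 0.124,"z": 0.19,"ax": 0.0,"ay": 0.0,"az": 0.0,"grip": 1.0}

```text
time: 27.6
tool_pos: [0.6191, -0.0661, 0.0864]
tcp_rot: [-2.168, -2.265, 0.007]
wrist_force: [0.5, 0.8, -0.4]
width: -0.002
grip_force: 0.0
```

```bash
python3 - <<'E'
from h import *
goto((45,-135,85,80))
for n in ("top","scene"):
    T=Cam(n); a=(T.img[180:306,200:412] if n=="top" else T.img[190:310,245:440])[:,:,::-1]; cv2.imwrite("pics/%s4.png"%n,cv2.resize(a,(398,300),interpolation=3))
cv2.imwrite("pics/b4.png",np.hstack([cv2.imread("pics/%s4.png"%n) for n in("top","scene")]))
E
```

```text
t 27.6 tcp mixer [  38.4 -133.8   86.4] yaw 81.3 q6 -0.19 F [0.638 0.709] -0.4 Mz -0.006 w -0.0
(45, -135, 85, 80) xyz [-0.0004  0.0134  0.0027] a [-0.015 -0.004  0.045]
```

View pics/b4.png

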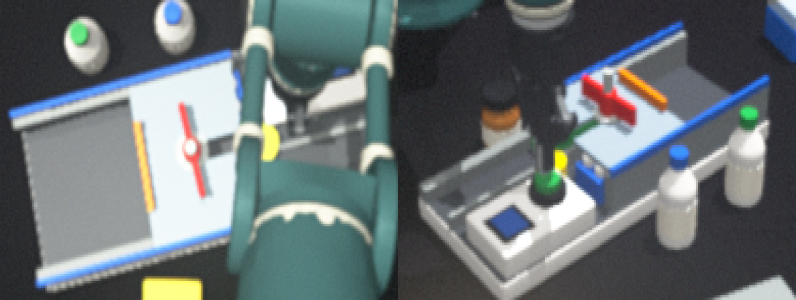

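```bash
cat > wing.py <<'E'
from h import *
P=np.load("P.npy")
res={}
for n in("top","scene"):
    T=Cam(n); h=cv2.cvtColor(T.img,cv2.COLOR_RGB2HSV)
    m=(cv2.inRange(h,(0,130,60),(8,255,255))|cv2.inRange(h,(172,130,60),(180,255,255)))
    c=T.proj(W(P,(0,0,105)))[0]; v,u=np.nonzero(m); k=np.hypot(u-c[0],v-c[1])<30; uv=np.c_[u,v][k]
    for z in (.1,.11):
        p=inv(P,T.onplane(uv,z))[:,:2]; q=p-p.mean(0); w,V=np.linalg.eigh(q.T@q); d=V[:,1]; d*=np.sign(d[0]); l=q@d
        if n=="top": print(n,"z",z,"n",len(uv),"mean",p.mean(0).round(1),"ang",np.degrees(np.arctan2(d[1],d[0])).round(1),"len",(l.max()-l.min()).round(1))
    print(n,"bbox",uv.min(0),uv.max(0))
    # synthetic wing comparison
    def syn(a):
        a_,n_=np.radians(a[0]),a[1]; s=[]
        for r in(-48,48):
            for zz in(6,30): s.append((r*np.cos(a_),r*np.sin(a_),n_+zz))
        return T.proj(W(P,s)).round(1).tolist()
    for a in((3,80),(-16,80),(-43,80)): print(n,a,syn(a))
E
python3 wing.py
```

```text
top z 0.1 n 79 mean [-1.7  1.1] ang 4.5 len 90.2
top z 0.11 n 79 mean [-2.6  0.9] ang 4.5 len 89.4
top bbox [296 224] [308 261]
top (3, 80) [[308.0, 262.7], [307.7, 262.2], [297.4, 223.3], [296.8, 221.9]]
top (-16, 80) [[301.3, 263.4], [300.8, 263.0], [304.1, 222.6], [303.7, 221.2]]
top (-43, 80) [[292.1, 260.6], [291.4, 260.0], [313.2, 225.4], [313.0, 224.1]]
scene bbox [335 220] [360 239]
scene (3, 80) [[335.5, 226.8], [335.4, 219.2], [360.1, 240.6], [360.3, 232.7]]
scene (-16, 80) [[340.3, 225.2], [340.3, 217.6], [355.1, 242.4], [355.2, 234.5]]
scene (-43, 80) [[348.3, 224.4], [348.3, 216.9], [346.7, 243.2], [346.7, 235.4]]
```

The wing is at 4.5°, less turned than where I pushed it, so the nut may have sprung back. I'll re-engage and release slowly before pressing the button.

step_arm:
  series:
    - {"x": 0.0,"y": 0.0,"z": -0.1,"ax": 0.0,"ay": 0.0,"az": 0.0,"grip": 1.0}
    - {"x": 0.0,"y": 0.0,"z": -0.19,"ax": 0.0,"ay": 0.0,"az": 0.0,"grip": -0.41}
    - {"x": 0.08,"y": -0.03,"z": -0.19,"ax": 0.0,"ay": 0.0,"az": -0.27,"grip": -0.41}
    - {"x": 0.17,"y": -0.06,"z": -0.19,"ax": 0.0,"ay": 0.0,"az": -0.54,"grip": -0.41}
    - {"x": 0.25,"y": -0.1,"z": -0.19,"ax": 0.0,"ay": 0.0,"az": -0.8,"grip": -0.41}
    - {"x": 0.255,"y": -0.11,"z": -0.19,"ax": 0.0,"ay": 0.0,"az": -1.0,"grip": -0.41}
    - {"x": 0.255,"y": -0.11,"z": -0.19,"ax": 0.0,"ay": 0.0,"az": -1.0,"grip": -0.41}

```text
time: 28.5
tool_pos: [0.562, 0.0598, 0.1883]
tcp_rot: [1.505, 2.754, 0.003]
wrist_force: [0.3, -0.1, 0.3]
width: 0.704
grip_force: 0.0
```

step_arm:
  series:
    - {"x": 0.0,"y": 0.0,"z": 0.0,"ax": 0.0,"ay": 0.0,"az": -0.28,"grip": -0.41}
    - {"x": 0.0,"y": 0.0,"z": 0.0,"ax": 0.0,"ay": 0.0,"az": -0.6,"grip": -0.41}
    - {"x": 0.0,"y": 0.0,"z": 0.0,"ax": 0.0,"ay": 0.0,"az": -0.6,"grip": -0.41}

```text
time: 28.8
tool_pos: [0.5632, 0.0575, 0.1873]
tcp_rot: [1.064, 2.953, 0.002]
wrist_force: [-0.1, 0.3, -0.7]
width: 0.706
grip_force: 0.0
```

```bash
python3 - <<'E'
from h import *
goto((0,0,87,130))
E
```

```text
t 28.8 tcp mixer [  7.5  -1.7 187.3] yaw 129.2 q6 -0.82 F [-0.057  0.301] -0.7 Mz -0.047 w 0.71
(0, 0, 87, 130) xyz [ 0.0126 -0.0099  0.2005] a [ 0.004  0.004 -0.026]
```

step_arm:
  series:
    - {"x": 0.0126,"y": -0.01,"z": 0.0,"ax": 0.0,"ay": 0.0,"az": -0.02,"grip": -0.41}
    - {"x": 0.0126,"y": -0.01,"z": 0.09,"ax": 0.0,"ay": 0.0,"az": -0.02,"grip": -0.41}
    - {"x": 0.0126,"y": -0.01,"z": 0.17,"ax": 0.0,"ay": 0.0,"az": -0.02,"grip": -0.41}
    - {"x": 0.0126,"y": -0.01,"z": 0.2,"ax": 0.0,"ay": 0.0,"az": -0.02,"grip": -0.41}
    - {"x": 0.0126,"y": -0.01,"z": 0.2,"ax": 0.0,"ay": 0.0,"az": -0.02,"grip": -0.41}

```text
time: 29.3
tool_pos: [0.5512, 0.0578, 0.0832]
tcp_rot: [-1.048, -2.956, 0.004]
wrist_force: [0.4, -0.6, 0.2]
width: 0.704
grip_force: 0.0
```

step_arm:
  series:
    - {"x": 0.0,"y": 0.0,"z": 0.0,"ax": 0.0,"ay": 0.0,"az": 0.2,"grip": -0.41}
    - {"x": 0.0,"y": 0.0,"z": 0.0,"ax": 0.0,"ay": 0.0,"az": 0.33,"grip": -0.41}
    - {"x": 0.0,"y": 0.0,"z": 0.0,"ax": 0.0,"ay": 0.0,"az": 0.33,"grip": -0.41}

```text
time: 29.6
tool_pos: [0.5555, 0.058, 0.088]
tcp_rot: [1.299, 2.857, 0.002]
wrist_force: [-0.0, -0.5, -0.2]
width: 0.708
grip_force: 0.3
```

step_arm:
  series:
    - {"x": 0.0,"y": 0.0,"z": 0.0,"ax": 0.0,"ay": 0.0,"az": 0.08,"grip": -0.41}
    - {"x": 0.0,"y": 0.0,"z": 0.0,"ax": 0.0,"ay": 0.0,"az": 0.13,"grip": -0.41}
    - {"x": 0.0,"y": 0.0,"z": 0.0,"ax": 0.0,"ay": 0.0,"az": 0.13,"grip": -0.41}

```text
time: 29.9
tool_pos: [0.5554, 0.0579, 0.0876]
tcp_rot: [1.393, 2.813, 0.002]
wrist_force: [0.3, -1.6, 1.3]
width: 0.704
grip_force: 1.2
```

step_arm:
  series:
    - {"x": 0.0,"y": 0.0,"z": 0.0,"ax": 0.0,"ay": 0.0,"az": 0.08,"grip": -0.41}
    - {"x": 0.0,"y": 0.0,"z": 0.0,"ax": 0.0,"ay": 0.0,"az": 0.13,"grip": -0.41}
    - {"x": 0.0,"y": 0.0,"z": 0.0,"ax": 0.0,"ay": 0.0,"az": 0.13,"grip": -0.41}

```text
time: 30.2
tool_pos: [0.555, 0.0579, 0.0868]
tcp_rot: [1.488, 2.764, 0.001]
wrist_force: [1.1, -4.2, 2.5]
width: 0.706
grip_force: 1.7
```

```bash
python3 - <<'E'
from h import *
goto((0,0,87,112))
E
python3 wing.py | grep -v "("
```

```text
t 30.2 tcp mixer [-0.5  0.3 86.8] yaw 112.2 q6 -0.52 F [ 0.235 -4.344] 2.5 Mz 0.146 w 0.71
(0, 0, 87, 112) xyz [-0.0009  0.0006 -0.0003] a [0.003 0.003 0.008]
top z 0.1 n 13 mean [-39.6   4.3] ang -2.4 len 11.7
top z 0.11 n 13 mean [-40.2   4. ] ang -2.4 len 11.6
top bbox [303 257] [305 262]
scene bbox [339 221] [359 240]
```

step_arm:
  series:
    - {"x": 0.0,"y": 0.0,"z": 0.0,"ax": 0.0,"ay": 0.0,"az": 0.08,"grip": -0.41}
    - {"x": 0.0,"y": 0.0,"z": 0.0,"ax": 0.0,"ay": 0.0,"az": 0.16,"grip": -0.41}
    - {"x": 0.0,"y": 0.0,"z": 0.0,"ax": 0.0,"ay": 0.0,"az": 0.24,"grip": -0.41}
    - {"x": 0.0,"y": 0.0,"z": 0.0,"ax": 0.0,"ay": 0.0,"az": 0.33,"grip": -0.41}
    - {"x": 0.0,"y": 0.0,"z": 0.0,"ax": 0.0,"ay": 0.0,"az": 0.33,"grip": -0.41}

```text
time: 30.8
tool_pos: [0.5542, 0.058, 0.086]
tcp_rot: [1.722, 2.627, 0.0]
wrist_force: [0.5, -3.8, 1.4]
width: 0.701
grip_force: 1.7
```

```bash
python3 - <<'E'
from h import *
goto((0,0,87,102))
E
python3 wing.py | grep -v "("
```

```text
t 30.8 tcp mixer [-1.2  0.5 86. ] yaw 102.3 q6 -0.35 F [-0.258 -3.773] 1.4 Mz 0.164 w 0.7
(0, 0, 87, 102) xyz [-0.0015  0.0021 -0.002 ] a [0.001 0.001 0.012]
top z 0.1 n 14 mean [-39.   11.1] ang -19.8 len 9.4
top z 0.11 n 14 mean [-39.6  10.8] ang -19.8 len 9.3
top bbox [300 258] [303 262]
scene bbox [341 219] [356 241]
```

step_arm:
  series:
    - {"x": 0.0,"y": 0.0,"z": 0.0,"ax": 0.0,"ay": 0.0,"az": -0.04,"grip": -0.41}
    - {"x": 0.0,"y": 0.0,"z": 0.0,"ax": 0.0,"ay": 0.0,"az": -0.08,"grip": -0.41}
    - {"x": 0.0,"y": 0.0,"z": 0.0,"ax": 0.0,"ay": 0.0,"az": -0.12,"grip": -0.41}
    - {"x": 0.0,"y": 0.0,"z": 0.0,"ax": 0.0,"ay": 0.0,"az": -0.12,"grip": -0.41}

```text
time: 31.3
tool_pos: [0.5534, 0.0584, 0.0854]
tcp_rot: [-1.638, -2.68, 0.001]
wrist_force: [0.7, -2.2, 0.2]
width: 0.7
grip_force: 1.0
```

```bash
python3 - <<'E'
from h import *
goto((0,0,87,102))
E
python3 wing.py | grep -v "("
```

```text
t 31.3 tcp mixer [-2.   1.1 85.4] yaw 106.0 q6 -0.41 F [ 0.225 -2.242] 0.2 Mz 0.049 w 0.7
(0, 0, 87, 102) xyz [-0.0031  0.0032 -0.0032] a [-0.002 -0.001  0.132]
top z 0.1 n 14 mean [-39.8   9.7] ang -4.8 len 9.7
top z 0.11 n 14 mean [-40.4   9.4] ang -4.8 len 9.6
top bbox [301 258] [303 262]
scene bbox [340 219] [357 241]
```

step_arm:
  series:
    - {"x": 0.0,"y": 0.0,"z": 0.0,"ax": 0.0,"ay": 0.0,"az": -0.1,"grip": -0.41}
    - {"x": 0.0,"y": 0.0,"z": 0.0,"ax": 0.0,"ay": 0.0,"az": -0.2,"grip": -0.41}
    - {"x": 0.0,"y": 0.0,"z": 0.0,"ax": 0.0,"ay": 0.0,"az": -0.3,"grip": -0.41}
    - {"x": 0.0,"y": 0.0,"z": 0.0,"ax": 0.0,"ay": 0.0,"az": -0.3,"grip": -0.41}

```text
time: 31.8
tool_pos: [0.5533, 0.0584, 0.0855]
tcp_rot: [-1.424, -2.799, 0.0]
wrist_force: [-0.8, -1.3, -0.5]
width: 0.706
grip_force: 0.8
```

```bash
python3 - <<'E'
from h import *
goto((0,0,87,102))
E
python3 wing.py | grep -v "("
```

```text
t 31.8 tcp mixer [-2.   1.1 85.5] yaw 114.9 q6 -0.57 F [-1.001 -1.104] -0.5 Mz 0.027 w 0.71
(0, 0, 87, 102) xyz [-0.0036  0.0027 -0.0031] a [-0.002 -0.001  0.431]
top z 0.1 n 14 mean [-40.4   3.1] ang -6.0 len 11.7
top z 0.11 n 14 mean [-41.    2.9] ang -6.0 len 11.6
top bbox [304 257] [306 262]
scene bbox [339 220] [364 240]
```

step_arm:
  series:
    - {"x": 0.0,"y": 0.0,"z": 0.0,"ax": 0.0,"ay": 0.0,"az": -0.05,"grip": -0.41}
    - {"x": 0.0,"y": 0.0,"z": 0.0,"ax": 0.0,"ay": 0.0,"az": -0.1,"grip": -0.41}
    - {"x": 0.0,"y": 0.0,"z": 0.0,"ax": 0.0,"ay": 0.0,"az": -0.15,"grip": -0.41}
    - {"x": 0.0,"y": 0.0,"z": 0.0,"ax": 0.0,"ay": 0.0,"az": -0.15,"grip": -0.41}

```text
time: 32.3
tool_pos: [0.5538, 0.0583, 0.0857]
tcp_rot: [-1.312, -2.854, -0.0]
wrist_force: [-0.1, -0.4, 0.2]
width: 0.703
grip_force: 0.3
```

step_arm:
  series:
    - {"x": 0.0,"y": 0.0,"z": 0.0,"ax": 0.0,"ay": 0.0,"az": -0.05,"grip": -0.41}
    - {"x": 0.0,"y": 0.0,"z": 0.0,"ax": 0.0,"ay": 0.0,"az": -0.1,"grip": -0.41}
    - {"x": 0.0,"y": 0.0,"z": 0.0,"ax": 0.0,"ay": 0.0,"az": -0.15,"grip": -0.41}
    - {"x": 0.0,"y": 0.0,"z": 0.0,"ax": 0.0,"ay": 0.0,"az": -0.2,"grip": -0.41}
    - {"x": 0.0,"y": 0.0,"z": 0.0,"ax": 0.0,"ay": 0.0,"az": -0.2,"grip": -0.41}

```text
time: 32.8
tool_pos: [0.5539, 0.0582, 0.0858]
tcp_rot: [1.161, 2.919, 0.0]
wrist_force: [-0.1, 0.2, -1.2]
width: 0.709
grip_force: 0.0
```

```bash
python3 - <<'E'
from h import *
goto((0,0,87,125))
E
python3 wing.py | grep -v "("
```

```text
t 32.8 tcp mixer [-1.4  0.8 85.8] yaw 125.5 q6 -0.75 F [-0.06   0.252] -1.2 Mz -0.022 w 0.71
(0, 0, 87, 125) xyz [-0.003   0.0014 -0.0023] a [0.    0.    0.015]
top z 0.1 n 18 mean [-37.3  -1.6] ang 8.0 len 15.4
top z 0.11 n 18 mean [-37.9  -1.8] ang 8.0 len 15.2
top bbox [305 255] [308 261]
scene bbox [337 221] [360 239]
```

The nut rests with the washer on the cover and only springs back elastically from the extra turn, so it is snug. On to the button.

step_arm:
  series:
    - {"x": 0.0,"y": 0.0,"z": 0.0,"ax": 0.0,"ay": 0.0,"az": -0.15,"grip": -0.41}
    - {"x": 0.0,"y": 0.0,"z": -0.06,"ax": 0.0,"ay": 0.0,"az": -0.15,"grip": -0.41}
    - {"x": 0.0,"y": 0.0,"z": -0.15,"ax": 0.0,"ay": 0.0,"az": -0.15,"grip": -0.41}
    - {"x": 0.0,"y": 0.0,"z": -0.2,"ax": 0.0,"ay": 0.0,"az": -0.15,"grip": -0.41}
    - {"x": 0.0,"y": 0.0,"z": -0.2,"ax": 0.0,"ay": 0.0,"az": -0.15,"grip": 1.0}
    - {"x": 0.0,"y": 0.0,"z": -0.2,"ax": 0.0,"ay": 0.0,"az": 0.12,"grip": 1.0}
    - {"x": 0.0,"y": 0.0,"z": -0.2,"ax": 0.0,"ay": 0.0,"az": 0.4,"grip": 1.0}
    - {"x": 0.0,"y": 0.0,"z": -0.2,"ax": 0.0,"ay": 0.0,"az": 0.68,"grip": 1.0}
    - {"x": 0.0,"y": 0.0,"z": -0.2,"ax": 0.0,"ay": 0.0,"az": 0.95,"grip": 1.0}
    - {"x": 0.0,"y": 0.0,"z": -0.2,"ax": 0.0,"ay": 0.0,"az": 0.95,"grip": 1.0}

```text
time: 33.9
tool_pos: [0.5531, 0.0582, 0.1845]
tcp_rot: [-1.844, -2.541, 0.002]
wrist_force: [-0.2, -0.7, 0.3]
width: -0.001
grip_force: 0.0
```

```bash
python3 - <<'E'
from h import *
goto((45,-135,186,97))
E
python3 wing.py | grep -v "("
```

```text
t 33.9 tcp mixer [ -2.3   0.9 184.5] yaw 96.9 q6 -0.26 F [-0.278 -0.626] 0.3 Mz 0.004 w -0.0
(45, -135, 186, 97) xyz [-0.2812  0.0612 -0.0032] a [-0.004 -0.001 -0.004]wing.py:9: RuntimeWarning: Mean of empty slice.
  p=inv(P,T.onplane(uv,z))[:,:2]; q=p-p.mean(0); w,V=np.linalg.eigh(q.T@q); d=V[:,1]; d*=np.sign(d[0]); l=q@d
  ret = um.true_divide(
wing.py:10: RuntimeWarning: Mean of empty slice.
  if n=="top": print(n,"z",z,"n",len(uv),"mean",p.mean(0).round(1),"ang",np.degrees(np.arctan2(d[1],d[0])).round(1),"len",(l.max()-l.min()).round(1))
Traceback (most recent call last):
  File "wing.py", line 10, in <module>
    if n=="top": print(n,"z",z,"n",len(uv),"mean",p.mean(0).round(1),"ang",np.degrees(np.arctan2(d[1],d[0])).round(1),"len",(l.max()-l.min()).round(1))
                                                                                                                             ~~~~~^^
ValueError: zero-size array to reduction operation maximum which has no identity
```

step_arm:
  series:
    - {"x": -0.09,"y": 0.02,"z": 0.0,"ax": 0.0,"ay": 0.0,"az": 0.0,"grip": 1.0}
    - {"x": -0.18,"y": 0.04,"z": 0.0,"ax": 0.0,"ay": 0.0,"az": 0.0,"grip": 1.0}
    - {"x": -0.27,"y": 0.06,"z": 0.0,"ax": 0.0,"ay": 0.0,"az": 0.0,"grip": 1.0}
    - {"x": -0.281,"y": 0.062,"z": 0.06,"ax": 0.0,"ay": 0.0,"az": 0.0,"grip": 1.0}
    - {"x": -0.281,"y": 0.062,"z": 0.13,"ax": 0.0,"ay": 0.0,"az": 0.0,"grip": 1.0}
    - {"x": -0.281,"y": 0.062,"z": 0.17,"ax": 0.0,"ay": 0.0,"az": 0.0,"grip": 1.0}
    - {"x": -0.281,"y": 0.062,"z": 0.19,"ax": 0.0,"ay": 0.0,"az": 0.0,"grip": 1.0}
    - {"x": -0.281,"y": 0.062,"z": 0.19,"ax": 0.0,"ay": 0.0,"az": 0.0,"grip": 1.0}

```text
time: 34.75
tool_pos: [0.6253, -0.0655, 0.0885]
tcp_rot: [-1.84, -2.541, 0.003]
wrist_force: [0.4, -0.1, -0.5]
width: -0.002
grip_force: 0.0
```

```bash
python3 - <<'E'
from h import *
goto((45,-135,86,97))
E
python3 wing.py | grep -v "("
```

```text
t 34.75 tcp mixer [  44.6 -134.4   88.5] yaw 97.0 q6 -0.46 F [ 0.41  -0.136] -0.5 Mz 0.003 w -0.0
(45, -135, 86, 97) xyz [-0.0013  0.0006  0.005 ] a [-0.007 -0.004  0.   ]
top z 0.1 n 78 mean [-1.9  1. ] ang 4.3 len 90.2
top z 0.11 n 78 mean [-2.9  0.8] ang 4.3 len 89.4
top bbox [296 224] [308 261]
scene bbox [336 220] [360 239]
```

```bash
python3 - <<'E'
from h import *
P=np.load("P.npy")
C={n:Cam(n) for n in("top","scene")}
def meas(n,img):
    T=C[n]; h=cv2.cvtColor(img,cv2.COLOR_RGB2HSV); m=(cv2.inRange(h,(0,130,60),(8,255,255))|cv2.inRange(h,(172,130,60),(180,255,255)))
    c=T.proj(W(P,(0,0,105)))[0]; v,u=np.nonzero(m); k=np.hypot(u-c[0],v-c[1])<30; return np.c_[u,v][k]
for nm in("initial","now"):
    im={n:(cv2.imread(f"pics/{n}0.png")[:,:,::-1].copy() if nm=="initial" else C[n].img) for n in C}
    z=.12 if nm=="initial" else .108
    p=inv(P,C["top"].onplane(meas("top",im["top"]),z))[:,:2]; q=p-p.mean(0); w,V=np.linalg.eigh(q.T@q); d=V[:,1]*np.sign(V[0,1])
    a=np.arctan2(d[1],d[0]); uv=meas("scene",im["scene"])
    # mean row expected for wings spanning washer+6..+30 vs underside height
    f=lambda u0:C["scene"].proj(W(P,[(r*np.cos(a),r*np.sin(a),u0+zz) for r in np.linspace(-48,48,25) for zz in np.linspace(6,30,9)]))[:,1].mean()
    mid=(uv[:,1].min()+uv[:,1].max())/2
    for lab,row in(("mean",uv[:,1].mean()),("mid",mid)):
        hs=np.linspace(70,100,301); print(nm,"ang",np.degrees(a).round(1),lab,"underside",hs[np.argmin([abs(f(x)-row) for x in hs])].round(1),len(uv))
E
```

```text
initial ang -33.5 mean underside 87.6 93
initial ang -33.5 mid underside 91.7 93
now ang 4.1 mean underside 79.1 205
now ang 4.1 mid underside 80.8 205
```

step_arm:
  series:
    - {"x": 0.0,"y": 0.0,"z": 0.01,"ax": 0.0,"ay": 0.0,"az": 0.0,"grip": 1.0}
    - {"x": 0.0,"y": 0.0,"z": 0.02,"ax": 0.0,"ay": 0.0,"az": 0.0,"grip": 1.0}
    - {"x": 0.0,"y": 0.0,"z": 0.026,"ax": 0.0,"ay": 0.0,"az": 0.0,"grip": 1.0}
    - {"x": 0.0,"y": 0.0,"z": 0.026,"ax": 0.0,"ay": 0.0,"az": 0.0,"grip": 1.0}

```text
time: 35.35
tool_pos: [0.628, -0.0658, 0.0785]
tcp_rot: [1.844, 2.541, 0.002]
wrist_force: [1.5, 0.7, 4.1]
width: -0.003
grip_force: 2.3
```

step_arm:
  series:
    - {"x": 0.0,"y": 0.0,"z": 0.004,"ax": 0.0,"ay": 0.0,"az": 0.0,"grip": 1.0}
    - {"x": 0.0,"y": 0.0,"z": 0.008,"ax": 0.0,"ay": 0.0,"az": 0.0,"grip": 1.0}
    - {"x": 0.0,"y": 0.0,"z": 0.008,"ax": 0.0,"ay": 0.0,"az": 0.0,"grip": 1.0}

```text
time: 35.65
tool_pos: [0.6283, -0.0658, 0.0778]
tcp_rot: [1.843, 2.541, 0.002]
wrist_force: [-4.8, 1.4, 18.9]
width: 0.004
grip_force: 9.7
```

step_arm:
  series:
    - {"x": 0.0,"y": 0.0,"z": -0.04,"ax": 0.0,"ay": 0.0,"az": 0.0,"grip": 1.0}
    - {"x": 0.0,"y": 0.0,"z": -0.12,"ax": 0.0,"ay": 0.0,"az": 0.0,"grip": 1.0}
    - {"x": 0.0,"y": 0.0,"z": -0.22,"ax": 0.0,"ay": 0.0,"az": 0.0,"grip": 1.0}
    - {"x": -0.1,"y": 0.0,"z": -0.3,"ax": 0.0,"ay": 0.0,"az": 0.0,"grip": 1.0}
    - {"x": -0.2,"y": 0.0,"z": -0.3,"ax": 0.0,"ay": 0.0,"az": 0.0,"grip": 1.0}
    - {"x": -0.3,"y": 0.0,"z": -0.3,"ax": 0.0,"ay": 0.0,"az": 0.0,"grip": 1.0}
    - {"x": -0.35,"y": 0.0,"z": -0.3,"ax": 0.0,"ay": 0.0,"az": 0.0,"grip": 1.0}
    - {"x": -0.35,"y": 0.0,"z": -0.3,"ax": 0.0,"ay": 0.0,"az": 0.0,"grip": 1.0}

```text
time: 36.45
tool_pos: [0.6811, -0.237, 0.2226]
tcp_rot: [-1.85, -2.539, 0.003]
wrist_force: [-0.3, 0.7, -0.5]
width: -0.001
grip_force: 0.0
```

```bash
python3 - <<'E'
from h import *
goto()
for n in ("top","scene"):
    T=Cam(n); a=(T.img[180:306,200:412] if n=="top" else T.img[190:310,245:440])[:,:,::-1]; cv2.imwrite("pics/%s5.png"%n,cv2.resize(a,(398,300),interpolation=3))
cv2.imwrite("pics/b5.png",np.hstack([cv2.imread("pics/%s5.png"%n) for n in("top","scene")]))
E
```

```text
t 36.45 tcp mixer [  66.2 -313.5  222.6] yaw 96.7 q6 -0.68 F [-0.176  0.774] -0.5 Mz 0.068 w -0.0
```

View pics/b5.png

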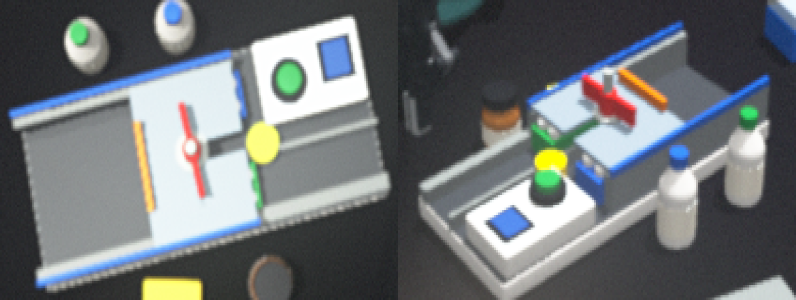

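The rack is home behind the yellow clip at (263,142), the cover is seated with its lip at (145,165), the nut is down at (191,148), and the bottles, jar and timer are where they started.

```bash
python3 -c "
from workcell import bot
print(bot.finish_job())"
```

```text
the job is handed in; nothing more can be done
None
```

The job is handed in: rack and cover pushed to hard stops, nut tightened to about 0.2 N m, then the button pressed to its stop. The nut sprang back about 45° on release; I took its rest position as snug, but the cameras could not confirm that within 1 mm.

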